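Move the thread spools to the other rack in reverse order

TASK

Move the four spools of thread from the dark wooden rack to the white rack, one spool to each felt seat, in the reverse order: the spool that starts nearest the brass knob of the dark rack ends farthest from the brass knob of the white rack, and so on along the row. Leave every spool standing upright in the middle of its seat, and do not knock any of them over on the way.

Things in the scene. Friction and masses are not known exactly. Their poses are not given: they have to be found in the camera images.
- dark_rack: Full rack: dark wooden board 270 x 104 mm, grey felt seats. Origin: underside, below the middle of the seat row. Flat top 14 mm above it. Seats: four flat 51 mm felt discs at x = -90, -30, 30, 90 mm, y = 0. A brass knob (17 mm wide, 19 mm tall) stands on the board at x = -133 mm, the end nearer the robot; +x runs along the row away from the knob. Fixed; left or right of the middle.
- white_rack: Empty rack: white board 270 x 76 mm, blue felt seats. Origin: underside, below the middle of the seat row. Flat top 14 mm above it. Seats: four flat 51 mm felt discs at x = -90, -30, 30, 90 mm, y = 0. A brass knob (17 mm wide, 19 mm tall) stands on the board at x = -133 mm, the end nearer the robot; +x runs along the row away from the knob. Fixed; left or right of the middle.
- red_spool: Loose spool of red thread with pale flanges, standing upright on a seat of the dark rack, about 30 g: flanges 40 mm across, wound middle 35 mm across (that is where fingers close on it), 40 mm tall. Origin: centre of its underside, z axis up along the spool.
- teal_spool: Loose spool of teal thread with pale flanges, standing upright on a seat of the dark rack, about 30 g: flanges 44 mm across, wound middle 39 mm across (that is where fingers close on it), 46 mm tall. Origin: centre of its underside, z axis up along the spool.
- yellow_spool: Loose spool of yellow thread with light wooden flanges, standing upright on a seat of the dark rack, about 30 g: flanges 36 mm across, wound middle 31 mm across (that is where fingers close on it), 36 mm tall. Origin: centre of its underside, z axis up along the spool.
- black_spool: Loose spool of black thread with brown wooden flanges, standing upright on a seat of the dark rack, about 30 g: flanges 39 mm across, wound middle 33 mm across (that is where fingers close on it), 42 mm tall. Origin: centre of its underside, z axis up along the spool.
- red_chip: Flat red colour chip 34 x 14 mm, 3 mm thick, fixed on the dark rack's top face, 41 mm to the +y side of the seat where the red spool stands at the start; it stays there and shows that spool's place in the row. Origin: centre of its underside; axes parallel to the rack's.
- teal_chip: Flat teal colour chip 34 x 14 mm, 3 mm thick, fixed on the dark rack's top face, 41 mm to the +y side of the seat where the teal spool stands at the start; it stays there and shows that spool's place in the row. Origin: centre of its underside; axes parallel to the rack's.
- yellow_chip: Flat yellow colour chip 34 x 14 mm, 3 mm thick, fixed on the dark rack's top face, 41 mm to the +y side of the seat where the yellow spool stands at the start; it stays there and shows that spool's place in the row. Origin: centre of its underside; axes parallel to the rack's.
- black_chip: Flat black colour chip 34 x 14 mm, 3 mm thick, fixed on the dark rack's top face, 41 mm to the +y side of the seat where the black spool stands at the start; it stays there and shows that spool's place in the row. Origin: centre of its underside; axes parallel to the rack's.

How it is judged:
At the end, for the whole second after the job is handed in: Each spool stands upright (within 0.1 rad), released and at rest on the white rack, at x = -p there if it began at x = p on the dark rack (the chip of its colour marks p), within 12 mm of the seat centre along and across the rack, its foot within 4 mm of the top face (((x of red_chip in the frame of dark_rack between -0.105 and -0.075 m and x of red_spool in the frame of white_rack between 0.078 and 0.102 m) or (x of red_chip in the frame of dark_rack between -0.045 and -0.015 m and x of red_spool in the frame of white_rack between 0.018 and 0.042 m) or (x of red_chip in the frame of dark_rack between 0.015 and 0.045 m and x of red_spool in the frame of white_rack between -0.042 and -0.018 m) or (x of red_chip in the frame of dark_rack between 0.075 and 0.105 m and x of red_spool in the frame of white_rack between -0.102 and -0.078 m)) and y of red_spool in the frame of white_rack between -0.012 and 0.012 m and z of red_spool in the frame of white_rack between 0.01 and 0.018 m and angle between each of red_spool, teal_spool, yellow_spool, black_spool's own z axis and vertical below 0.1 rad and linear speed of each of red_spool, teal_spool, yellow_spool, black_spool below 0.02 m/s and angular speed of each of red_spool, teal_spool, yellow_spool, black_spool below 0.3 rad/s and ((x of teal_chip in the frame of dark_rack between -0.105 and -0.075 m and x of teal_spool in the frame of white_rack between 0.078 and 0.102 m) or (x of teal_chip in the frame of dark_rack between -0.045 and -0.015 m and x of teal_spool in the frame of white_rack between 0.018 and 0.042 m) or (x of teal_chip in the frame of dark_rack between 0.015 and 0.045 m and x of teal_spool in the frame of white_rack between -0.042 and -0.018 m) or (x of teal_chip in the frame of dark_rack between 0.075 and 0.105 m and x of teal_spool in the frame of white_rack between -0.102 and -0.078 m)) and y of teal_spool in the frame of white_rack between -0.012 and 0.012 m and z of teal_spool in the frame of white_rack between 0.01 and 0.018 m and ((x of yellow_chip in the frame of dark_rack between -0.105 and -0.075 m and x of yellow_spool in the frame of white_rack between 0.078 and 0.102 m) or (x of yellow_chip in the frame of dark_rack between -0.045 and -0.015 m and x of yellow_spool in the frame of white_rack between 0.018 and 0.042 m) or (x of yellow_chip in the frame of dark_rack between 0.015 and 0.045 m and x of yellow_spool in the frame of white_rack between -0.042 and -0.018 m) or (x of yellow_chip in the frame of dark_rack between 0.075 and 0.105 m and x of yellow_spool in the frame of white_rack between -0.102 and -0.078 m)) and y of yellow_spool in the frame of white_rack between -0.012 and 0.012 m and z of yellow_spool in the frame of white_rack between 0.01 and 0.018 m and ((x of black_chip in the frame of dark_rack between -0.105 and -0.075 m and x of black_spool in the frame of white_rack between 0.078 and 0.102 m) or (x of black_chip in the frame of dark_rack between -0.045 and -0.015 m and x of black_spool in the frame of white_rack between 0.018 and 0.042 m) or (x of black_chip in the frame of dark_rack between 0.015 and 0.045 m and x of black_spool in the frame of white_rack between -0.042 and -0.018 m) or (x of black_chip in the frame of dark_rack between 0.075 and 0.105 m and x of black_spool in the frame of white_rack between -0.102 and -0.078 m)) and y of black_spool in the frame of white_rack between -0.012 and 0.012 m and z of black_spool in the frame of white_rack between 0.01 and 0.018 m); the robot touches nothing.
It fails at once if the red spool is knocked over (tilted more than 0.7 rad) (angle between red_spool's own z axis and vertical above 0.7 rad).
It fails at once if the teal spool is knocked over (tilted more than 0.7 rad) (angle between teal_spool's own z axis and vertical above 0.7 rad).
It fails at once if the yellow spool is knocked over (tilted more than 0.7 rad) (angle between yellow_spool's own z axis and vertical above 0.7 rad).
It fails at once if the black spool is knocked over (tilted more than 0.7 rad) (angle between black_spool's own z axis and vertical above 0.7 rad).
It also fails if it takes over 112 s, if anything falls off the work surface, if the arm or the gripper's body presses on something with over 40 N, if the wrist force passes 120 N, or if a joint passes its speed limit or range.

ROBOT

A 6-joint arm with a two-finger parallel gripper is mounted at the origin on a cart in front of the work surface, level with it; the furniture and walls round the work are solid. World frame = base frame: x ahead of the robot, y to its left, z up, the work surface at z = 0. Lengths are in m, angles in rad, forces in N, time in s.
With the tool pointing down it reaches from about 0.35 to 0.925 m from the base axis. Payload 6.4 kg.
Tool frame: the origin (TCP) lies between the finger pads; the fingertips stand 8 mm ahead of it and the grasp point (between the pads) lies 11 mm behind it (r.tip_reach is the x of the fingertips in the tool frame, in m); x points along the fingers, y is the direction in which the jaws open and shut, and the axes are right-handed (so a half turn about x gives the same grasp; the last joint's range is limited). The gripper opens to 85 mm and grips with 20 to 120 N. Pads are 22 mm wide; open, the fingers measure 114 mm over their backs; the gripper's body (76 mm by 85 mm) begins 54 mm behind the grasp point. The pads swing forward as they close: fully open they stand 13 mm farther back than shut.
Start: joints at [0.969, 0.245, 1.558, -0, 1.339, -0.174], TCP at [0.27, 0.591, 0.239] pointing down, gripper open.
Joint ranges: [-3.13, 3.13], [-1.02, 2.26], [0.13, 2.54], [-0.95, 4.09], [0.21, 2.88], [-2.74, 2.74]. Speed limits (rad/s): [2.57, 2.57, 3.14, 3.14, 3.14, 3.14].

INTERFACE

Orientations are given as a unit quaternion [x, y, z, w].
In Python, from plant import r gives the robot as it stands. The module is installed in compiled form; this text tells all that it offers.
- The arm moves only by the tool jog_arm, never from a script. Its argument "targets" is a list of rows, each an object with "grip": the closure in counts, from 0 (fully open) to 255 (shut); "linear": the shift along the tool's x, y, z in mm, a list of three; "yaw": the turn about the tool's x in degrees. In form: [{"grip": grip, "linear": [dx, dy, dz], "yaw": yaw}, ...]. A call has 1 to 10 rows; each row is the pose to reach, as a shift and turn from the pose commanded when the call began, along the tool's axes at that moment; what a row does not reach only later rows make up. A row lasts 1/12 s, in which the tool goes at most 41.7 mm and 7.16 degrees, less where a joint would pass 70% of its speed; a pose out of reach is approached as far as the arm can. A call with a gripper value outside its range is refused whole. The fingers move at their own pace and stop on an object; "newtons" is the grip in N (left out, the last holds). Time passes only in rows, so rows that repeat a pose let the fingers close. It gives the time, the measured TCP pose, the force and the opening at its end, in the units of the state.
- r.state(): the state, without advancing time (a new reading comes with each control period).
- r.grab_frame(name): name is "scene" or "top"; returns (picture, depth): 400x640x3 uint8, blue, green, red; 400x640 float32, m along the optical axis (not along the pixel's ray), 0 where there is no reading.
- r.camera_model(name): a dict with "fx", "fy", "cx", "cy" (pixels), "k1" (the pictures are not rectified: a ray, as slopes to the right and down, at radius r is drawn at 1 + k1 r^2 times it, then the intrinsics apply), "view" (4x4, takes a point from world to camera coordinates). Camera axes: x right, y down, z forward; pixel columns grow to the right and rows downward; lengths in m; the calibration is good to about 2 mm. A picture is of the moment at which its call begins. camera_model takes no time and is no camera call.
- r.close_job(): hands the job in, once; it reports no verdict.
Trained networks look in the newest picture that a camera, given by its name, has taken for a name from the list of things; names that differ only in an ending like _2 or _b are one class to them, and where a whole thing is asked for, a point or a joint stands for the part that bears it (a point fixed in the world has none). Each returns a list of dicts, best first, with "conf" (0 to 1); they miss things now and then, are a little off and sometimes report something else, mostly with a low value. They report only what shows in the picture. A call takes as long as a camera call.
- r.find_in(camera, thing): "extent" ([left, top, width, height] in pixels, round what is visible of it).
- r.regions_of(camera, thing): "mask" (400x640 bool, what is visible of it) and "extent" ([left, top, width, height] in pixels, round what is visible of it).
- r.mark_of(camera, thing): "at" ([column, row] in pixels: a listed point, or the origin of a listed thing).
The state is a dict: "t": time; "joint_pos": joint angles; "qd": joint speeds; "joint_efforts": joint torques, N m; "position": TCP position; "tool_rot": TCP orientation; "force": force on the tool from outside, world axes, zero at the start; "ft_torque": the same for the moment, N m; "opening": opening from 0.0 (shut) to 1.0 (fully open).
Only numpy, scipy, OpenCV 4.12 (cv2) and the standard library are available. Lean on these libraries where they do the work, as an engineer would, in place of code of your own. Each camera call takes 0.05 s, during which the arm holds its last target.

## Working session

There is one attempt and no reset: what is moved stays moved. The work goes in short steps, Python scripts to look and compute and a tool call to move; the robot and the scene stay as the last step left them, time stands still between calls to the robot, and variables do not carry over. Pictures are saved under pics/ and viewed, and the job is handed in when it is done.

Besides the shell and the picture viewer there is one more tool, called after "Emit:" by a JSON object that holds its "api" and its "payload". jog_arm: Moves the arm, as the interface text tells. Its arguments: {"type":"object","properties":{"targets":{"type":"array"},"newtons":{"type":"number"}},"required":["targets"]}

```bash
mkdir -p pics; python3 - <<'E'
from plant import r
import cv2
print(r.state())
for n in ("scene","top"):
    p,d=r.grab_frame(n); cv2.imwrite(f"pics/{n}0.png",p)
    print(n,r.camera_model(n))
E
```

```text
{'t': 0.0, 'joint_pos': array([ 9.68896557e-01,  2.45836170e-01,  1.55903822e+00, -1.67095079e-06,
        1.33870689e+00, -1.74074982e-01]), 'qd': array([-2.35385014e-04,  1.27848978e-03, -1.55386639e-06, -2.33091466e-05,
       -1.59504415e-03, -9.37969563e-04]), 'joint_efforts': array([ 2.49431032e-04, -4.29505420e+01, -3.26135516e+01, -1.59893234e-04,
        5.21779060e-03,  5.60026532e-07]), 'position': array([0.26934125, 0.59096018, 0.23815317]), 'tool_rot': array([ 0.14945673,  0.69125545, -0.15075881,  0.69072452]), 'force': array([-0.12330013,  0.6430972 ,  0.05244291]), 'ft_torque': array([-0.04271612, -0.01938545, -0.0288314 ]), 'opening': 0.997274879325648}
scene {'fx': 509.57780523888886, 'fy': 509.57780523888886, 'cx': 326.911849989833, 'cy': 197.54643881426568, 'k1': -0.04463169930840837, 'view': array([[ 0.88260641, -0.47010045,  0.00339063, -0.51157066],
       [-0.29954876, -0.56792762, -0.7666347 ,  0.19885514],
       [ 0.36232094,  0.67562104, -0.64207456,  0.78133435],
       [ 0.        ,  0.        ,  0.        ,  1.        ]])}
top {'fx': 462.1151633891985, 'fy': 462.1151633891985, 'cx': 320.1037346799379, 'cy': 189.27014915846163, 'k1': 0.02455648316906644, 'view': array([[ 0.0025144 , -0.99991992,  0.01240302,  0.00629768],
       [-0.9986498 , -0.00315438, -0.05185206,  0.58341713],
       [ 0.05188703, -0.0122559 , -0.99857775,  0.95578434],
       [ 0.        ,  0.        ,  0.        ,  1.        ]])}
```

View pics/top0.png

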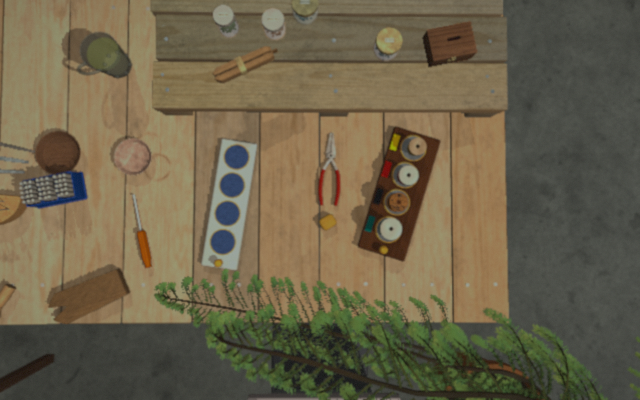

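View pics/scene0.png

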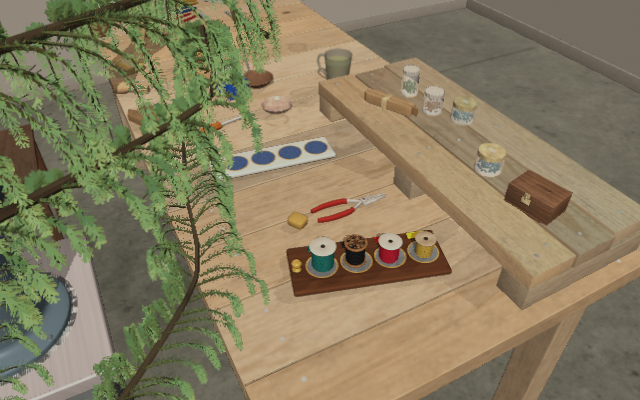

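The top view shows the white rack with seats at (236,156), (232,185), (228,213), (223,242) and its knob at (217,262). The dark rack has teal (389,230), black (397,201), red (405,174) and yellow (413,147), with its knob at (384,250). The chips are on the rack's left side. A raised shelf lies beyond row 110, and foliage sits near the camera.

```bash
cat > h.py <<'E'
import numpy as np, cv2
from plant import r
def ray(cam,uv):
    m=r.camera_model(cam); x=(uv[0]-m['cx'])/m['fx']; y=(uv[1]-m['cy'])/m['fy']
    a,b=x,y
    for _ in range(20):
        s=1+m['k1']*(a*a+b*b); a,b=x/s,y/s
    return np.array([a,b,1.]),m['view']
def at_depth(cam,uv,d):
    v,V=ray(cam,uv); return V[:3,:3].T@(v*d-V[:3,3])
def on_plane(cam,uv,z):
    v,V=ray(cam,uv); R=V[:3,:3]; o=-R.T@V[:3,3]; w=R.T@v
    return o+w*(z-o[2])/w[2]
def proj(cam,P):
    m=r.camera_model(cam);P=np.atleast_2d(P); c=P@m['view'][:3,:3].T+m['view'][:3,3]
    a=c[:,:2]/c[:,2:]; s=1+m['k1']*(a**2).sum(1,keepdims=True)
    return a*s*[m['fx'],m['fy']]+[m['cx'],m['cy']]
def cloud(cam,d):
    m=r.camera_model(cam); vv,uu=np.mgrid[0:400,0:640]
    x=(uu-m['cx'])/m['fx'];y=(vv-m['cy'])/m['fy'];a,b=x.copy(),y.copy()
    for _ in range(20):
        s=1+m['k1']*(a*a+b*b);a,b=x/s,y/s
    c=np.stack([a*d,b*d,d],-1)-m['view'][:3,3]
    return c@m['view'][:3,:3]
E
python3 - <<'E'
from h import *
p,d=r.grab_frame('top'); np.savez('top0.npz',p=p,d=d)
C=cloud('top',d)
# sample heights
for nm,uv in dict(table=(280,150),shelf=(300,90),shelf2=(300,40),can=(389,40),pliers=(328,190),leaf=(320,300),leaf2=(290,290),wrack=(250,150),yel=(413,147),tealtop=(389,230),drack=(430,150),cup=(105,50),knobw=(217,262),cupred=(130,152)).items():
    print(nm,C[uv[1],uv[0]].round(3))
lo=p.shape
names=['white_rack','dark_rack','red_spool','teal_spool','yellow_spool','black_spool','red_chip','teal_chip','yellow_chip','black_chip']
for n in names:
    o=r.mark_of('top',n); q=r.regions_of('top',n)
    print(n,[(np.round(x['at'],1),round(x['conf'],2)) for x in o[:2]],[(np.round(x['extent'],1),round(x['conf'],2),int(x['mask'].sum())) for x in q[:2]])
    if q: np.save(f'm_{n}.npy',q[0]['mask'])
print(r.state()['t'])
E
```

```text
table [ 0.668  0.094 -0.   ]
shelf [0.776 0.049 0.082]
shelf2 [0.875 0.049 0.085]
can [ 0.859 -0.12   0.129]
pliers [ 0.583 -0.009  0.001]
leaf [ 0.351  0.007 -0.001]
leaf2 [0.399 0.062 0.17 ]
wrack [0.666 0.156 0.014]
yel [ 0.669 -0.181  0.048]
tealtop [ 0.5   -0.129  0.059]
drack [ 0.668 -0.225  0.012]
cup [0.856 0.436 0.071]
knobw [0.434 0.217 0.035]
cupred [0.662 0.41  0.005]
white_rack [(array([231.9, 199.9]), 0.7)] [(array([201.6, 143.1,  57.9, 126.2]), 0.95, 4753)]
dark_rack [] [(array([359.9, 128.6,  81.2, 134.6]), 0.58, 4112), (array([377.1, 215.7,  24.4,  23.3]), 0.49, 426)]
red_spool [(array([405.1, 178.3]), 0.87), (array([392. , 199.2]), 0.27)] [(array([398.1, 170.6,  20.2,  13.4]), 0.67, 321)]
teal_spool [(array([386.5, 228.5]), 0.82)] [(array([379.3, 215.3,  18.9,  25. ]), 0.77, 395)]
yellow_spool [(array([411.1, 144.7]), 0.81)] [(array([406.3, 136. ,  19.4,  20.7]), 0.66, 292)]
black_spool [(array([394.4, 202.6]), 0.6)] [(array([386.7, 191.7,  22.1,  18.7]), 0.75, 298)]
red_chip [] []
teal_chip [(array([365.1, 220.7]), 0.57), (array([406.3, 176.9]), 0.21)] []
yellow_chip [(array([392.2, 140. ]), 0.6)] [(array([390.7, 133.5,   8.6,  16.9]), 0.69, 98)]
black_chip [(array([378.2, 191.7]), 0.67), (array([393.5, 199.7]), 0.61)] [(array([376.8, 189. ,   5.9,  17.9]), 0.64, 110), (array([406.5, 137. ,  21.9,  18.3]), 0.59, 272)]
1.15
```

```bash
python3 - <<'E'
from h import *
z=np.load('top0.npz');p=z['p'];C=cloud('top',z['d'])
# seat circles white: blue felt segmentation
hsv=cv2.cvtColor(p,cv2.COLOR_BGR2HSV)
b=((hsv[...,0]>100)&(hsv[...,0]<130)&(hsv[...,1]>120)).astype(np.uint8)
n,l,s,c=cv2.connectedComponentsWithStats(b)
P=[]
for i in range(1,n):
    if s[i,4]>200: 
        w=on_plane('top',c[i],0.0145); print(s[i],c[i].round(1),w.round(4))
big=cv2.resize(p[105:285,180:460],None,fx=2.8,fy=2.8,interpolation=cv2.INTER_CUBIC); cv2.imwrite('pics/z.png',big)
# height map stats
Z=C[...,2]; ok=z['d']>0
for lo,hi in [(0.05,.2),(.2,.4),(.4,.7),(.7,1)]:
    k=ok&(Z>lo)&(Z<hi); 
    if k.any(): print(lo,hi,k.sum(),C[k].min(0).round(3),C[k].max(0).round(3))
E
```

```text
[226 147  21  20 281] [236.2 156.5] [0.6519 0.1846 0.0145]
[ 27 172  60  36 505] [ 69.  191.5] [0.5772 0.5284 0.0145]
[222 175  20  20 272] [231.6 184.3] [0.5933 0.1936 0.0145]
[217 203  21  21 291] [227.2 212.9] [0.5334 0.2019 0.0145]
[213 231  20  21 286] [222.4 241.6] [0.4738 0.211  0.0145]
0.05 0.2 49628 [ 0.178 -0.619  0.05 ] [0.96  0.636 0.197]
0.2 0.4 810 [ 0.299 -0.294  0.339] [0.411 0.155 0.4  ]
0.4 0.7 17290 [ 0.305 -0.298  0.4  ] [0.431 0.154 0.535]
```

View pics/z.png

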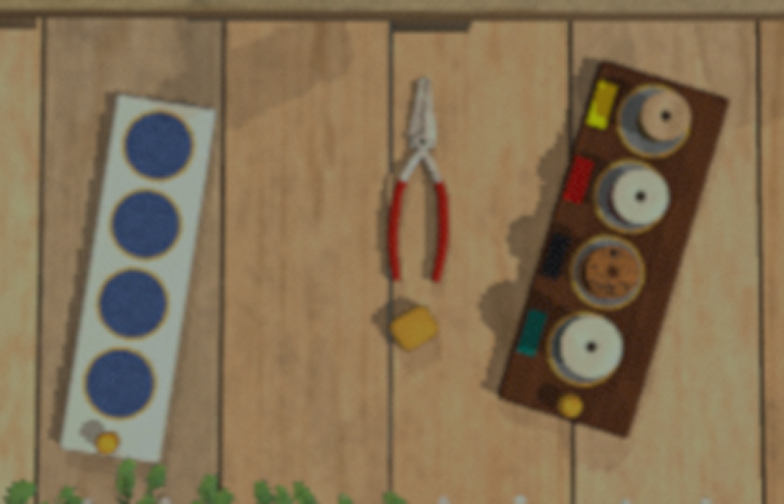

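```bash
python3 - <<'E'
from h import *
z=np.load('top0.npz');p=z['p'];C=cloud('top',z['d'])
Z=C[...,2];X=C[...,0];Y=C[...,1]
H=dict(teal=46,black=42,red=40,yellow=36)
g=dict(teal=(389,230),black=(397,201),red=(405,174),yellow=(413,147))
for n,(u,v) in g.items():
    h=.014+H[n]/1000
    k=np.zeros(Z.shape,bool);k[v-14:v+15,u-14:u+15]=1
    k&=(abs(Z-h)<.007)
    q=C[k]; vv,uu=np.nonzero(k)
    (cx,cy),rad=cv2.minEnclosingCircle(np.stack([uu,vv],1).astype(np.float32))
    print(n,k.sum(),np.median(q,0).round(4),'mean',q.mean(0).round(4),'mec',on_plane('top',(cx,cy),h).round(4),rad, 'minmax',((q.min(0)+q.max(0))/2).round(4),(q.max(0)-q.min(0)).round(3))
# dark rack board corners from Z~.014 and dark colour
k=(p.max(2)<110)&(abs(Z-.014)<.008)&(X>.4)&(X<.75)&(Y>-.3)&(Y<-.05)
k|=(Z>.02)&(Z<.07)&(X>.42)&(X<.73)&(Y>-.28)&(Y<-.06)
pts=C[k][:,:2].astype(np.float32); print(cv2.minAreaRect(pts))
im=(k*255).astype(np.uint8); cv2.imwrite('pics/k.png',im[100:300,330:470].repeat(3,0).repeat(3,1))
k=(p.min(2)>100)&(abs(Z-.014)<.008)&(X>.4)&(X<.73)&(Y>.13)&(Y<.25)
print(cv2.minAreaRect(C[k][:,:2].astype(np.float32)))
for lo in np.arange(.3,.5,.02):
    kk=(X>lo)&(X<lo+.02)&(Z>.1)&(abs(Y)<.35)&(z['d']>0); print(lo.round(2),kk.sum(),Z[kk].min().round(3) if kk.any() else '',np.percentile(Z[kk],[5,50]).round(2) if kk.any() else '',Y[kk].min().round(2) if kk.any() else '',Y[kk].max().round(2) if kk.any() else '')
E
```

```text
teal 375 [ 0.502  -0.1337  0.0572] mean [ 0.5028 -0.1336  0.0573] mec [ 0.5029 -0.1332  0.06  ] 10.983137130737305 minmax [ 0.5029 -0.1329  0.0572] [0.042 0.043 0.008]
black 282 [ 0.5562 -0.1502  0.0555] mean [ 0.5563 -0.1499  0.0553] mec [ 0.5563 -0.1497  0.056 ] 9.508438110351562 minmax [ 0.5563 -0.1505  0.0545] [0.036 0.037 0.009]
red 303 [ 0.6111 -0.1708  0.0514] mean [ 0.6112 -0.1708  0.0514] mec [ 0.6109 -0.1702  0.054 ] 9.782222747802734 minmax [ 0.6111 -0.1707  0.0519] [0.037 0.039 0.01 ]
yellow 238 [ 0.6709 -0.1903  0.0471] mean [ 0.6707 -0.1905  0.0471] mec [ 0.67   -0.1898  0.05  ] 8.736396789550781 minmax [ 0.6707 -0.1908  0.0472] [0.033 0.036 0.008]
((0.6090692281723022, -0.17229899764060974), (0.12806448340415955, 0.34730398654937744), 66.73849487304688)
((0.5525580048561096, 0.1986687183380127), (0.07635074108839035, 0.2686493992805481), 81.5853042602539)
0.3 654 0.101 [0.12 0.17] -0.3 0.19
0.32 1688 0.101 [0.14 0.41] -0.3 0.24
0.34 3754 0.1 [0.13 0.46] -0.29 0.29
0.36 6051 0.1 [0.13 0.47] -0.27 0.3
0.38 5550 0.1 [0.13 0.48] -0.25 0.29
0.4 4203 0.1 [0.13 0.47] -0.24 0.27
0.42 912 0.101 [0.13 0.47] -0.19 0.19
0.44 0    
0.46 0    
0.48 0
```

```bash
python3 - <<'E'
from h import *
from scipy.spatial.transform import Rotation as R
z=np.load('top0.npz');p=z['p'];C=cloud('top',z['d'])
Z=C[...,2];X=C[...,0];Y=C[...,1]
k=(X>.28)&(X<.45)&(abs(Y)<.35)&(z['d']>0)
print(np.histogram(Z[k],np.arange(0,.6,.04)))
s=r.state(); print(R.from_quat(s['tool_rot']).as_matrix().round(4)); print(r.tip_reach)
d=np.array([(.502,-.1334),(.5563,-.15),(.6111,-.1706),(.6707,-.1904)])
print(np.degrees(np.arctan2(*(d[3]-d[0])[::-1])))
# shelf front edge
k=(Z>.07)&(Z<.095)&(X>.68)&(Y>-.35)&(Y<.3); print('shelf front',[ (X[k&(abs(Y-y)<.02)].min().round(3)) for y in (.2,.1,0,-.1,-.2,-.3)])
# chips on scene-colour basis
hsv=cv2.cvtColor(p,cv2.COLOR_BGR2HSV)
for n,(u,v) in dict(teal=(370,224),black=(378.5,196),red=(387,169),yellow=(395,142.5)).items(): print(n,on_plane('top',(u,v),.017).round(4))
print('knobD',on_plane('top',(384,249),.033),'knobW',on_plane('top',(218.5,262.5),.033))
q,dd=r.grab_frame('scene'); np.savez('sc0.npz',p=q,d=dd); D=cloud('scene',dd)
k=(dd>0)&(D[...,2]>.1)&(D[...,0]<.7); 
h=np.histogram2d(D[k][:,0],D[k][:,2],[np.arange(-.2,.8,.1),np.arange(.1,1.2,.1)]); print(h[0].astype(int))
k&=(D[...,0]>.25)&(D[...,0]<.7); print(D[k].min(0),D[k].max(0))
E
```

```text
(array([6727,  219, 1022, 2405, 2085,    0,    0,    0,   70,  740, 3792,
       4479, 6580, 2439]), array([0.  , 0.04, 0.08, 0.12, 0.16, 0.2 , 0.24, 0.28, 0.32, 0.36, 0.4 ,
       0.44, 0.48, 0.52, 0.56]))
[[ 0.      0.4149  0.9099]
 [-0.      0.9099 -0.4149]
 [-1.      0.      0.    ]]
0.008
-18.66897396950265
shelf front [np.float64(0.737), np.float64(0.737), np.float64(0.738), np.float64(0.738), np.float64(0.738), np.float64(0.737)]
teal [ 0.5109 -0.0965  0.017 ]
black [ 0.5695 -0.1146  0.017 ]
red [ 0.6265 -0.1327  0.017 ]
yellow [ 0.6826 -0.1498  0.017 ]
knobD [ 0.46026271 -0.12314041  0.033     ] knobW [0.43250351 0.21469527 0.033     ]
[[    0     0     0     0     0     0     0     0     0     0]
 [    0     0     0     0     0     0     0     0     0     0]
 [ 2581    76     0     0     0     0     0     0     0     0]
 [ 2151     0   199  7227  1246     0     0     0     0     0]
 [ 5864     4   644 10240  8473     0     0     0     0     0]
 [ 4525     0   794  7397   864     0     0     0     0     0]
 [  239     0    12   245     0     0     0     0     0     0]
 [    0     0     0     0     0     0     0     0     0     0]
 [    0     0     0     0     0     0     0     0     0     0]]
[ 0.25000426 -0.35283436  0.10004894] [0.42586169 0.62938838 0.54512289]
```

```bash
cat > to.py <<'E'
import sys
from h import *
from scipy.spatial.transform import Rotation as R
s=r.state(); M=R.from_quat(s['tool_rot']).as_matrix()
print('t',round(s['t'],2),'pos',s['position'].round(4),'yang',np.degrees(np.arctan2(M[1,1],M[0,1])).round(2),'tilt',np.degrees(np.arccos(-M[2,0])).round(2),'F',s['force'].round(1),'op',round(s['opening'],3))
for a in sys.argv[1:]:
    t=[float(v) for v in a.split(',')]
    d=M.T@(np.array(t[:3])-s['position'])*1000
    print(a,'lin',d.round(1),'yaw',(np.degrees(np.arctan2(M[1,1],M[0,1]))-t[3]).round(1) if len(t)>3 else '')
E
python3 to.py .5,.3,.2,72 .502,-.1334,.13,72
```

```text
t 1.2 pos [0.2697 0.5914 0.2393] yang 65.49 tilt 0.0 F [-0.5  0.2  0.4] op 1.0
.5,.3,.2,72 lin [  39.3 -169.6  330.5] yaw -6.5
.502,-.1334,.13,72 lin [ 109.3 -563.1  512.1] yaw -6.5
```

Emit:
{"api": "jog_arm", "payload": {"targets": [{"grip":0,"linear":[4,-17,33],"yaw":-1},{"grip":0,"linear":[8,-34,66],"yaw":-2},{"grip":0,"linear":[12,-51,99],"yaw":-3},{"grip":0,"linear":[16,-68,132],"yaw":-4},{"grip":0,"linear":[20,-85,165],"yaw":-5},{"grip":0,"linear":[24,-102,198],"yaw":-6},{"grip":0,"linear":[28,-119,231],"yaw":-6.5},{"grip":0,"linear":[32,-136,264],"yaw":-6.5},{"grip":0,"linear":[36,-153,297],"yaw":-6.5},{"grip":0,"linear":[39,-170,330],"yaw":-6.5}], "newtons": 30}}

```text
t: 2.03
position: [0.5002, 0.2982, 0.2001]
tool_rot: [0.111, 0.698, -0.111, 0.698]
force: [0.1, 0.2, 0.8]
opening: 1.0
```

```bash
python3 to.py .502,-.1334,.13,72; python3 -c "
from h import *
p,d=r.grab_frame('scene');cv2.imwrite('pics/s1.png',p);p,d=r.grab_frame('top');cv2.imwrite('pics/t1.png',p)
print(r.state()['joint_efforts'].round(1),r.state()['joint_pos'].round(2))"
```

```text
t 2.03 pos [0.5002 0.2982 0.2001] yang 71.99 tilt 0.01 F [0.1 0.2 0.8] op 1.0
.502,-.1334,.13,72 lin [  70.1 -409.9  135.2] yaw -0.0
[ -1.9 -36.5 -31.5  -0.2  -0.1  -0.3] [ 0.34  0.13  1.77 -0.    1.25 -0.91]
```

View pics/s1.png

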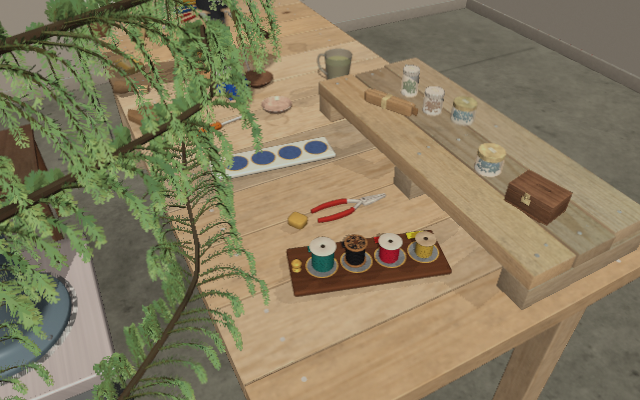

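View pics/t1.png

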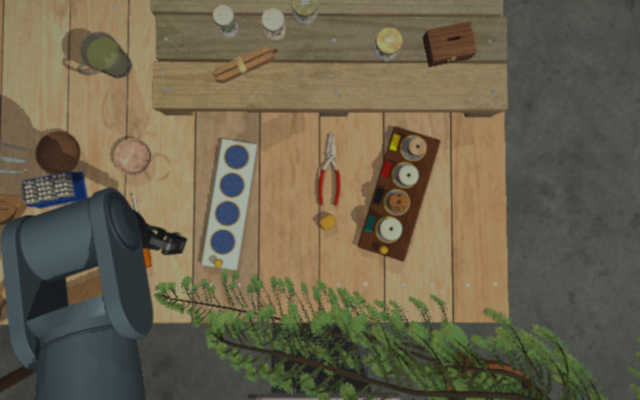

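```bash
python3 -c "
from h import *
print(proj('top',[.5,.298,.2]),proj('scene',[.5,.298,.2]))
p,d=r.grab_frame('scene');cv2.imwrite('pics/s2.png',p);p,d=r.grab_frame('top');cv2.imwrite('pics/t2.png',p)
C=cloud('top',d); print(C[243,180],C[243,165],C[220,70],C[350,90]); s=r.state();print(s['position'],s['joint_pos'].round(3))"
```

```text
[[148.54113748 232.63546645]] [[224.22874199  63.61492762]]
[0.48697858 0.22608827 0.26689679] [0.48983389 0.2347238  0.31137827] [0.52532741 0.28207924 0.48063515] [0.40203734 0.23404037 0.52845034]
[0.49980666 0.29919786 0.20022121] [ 0.345  0.127  1.767  0.     1.248 -0.91 ]
```

View pics/s2.png

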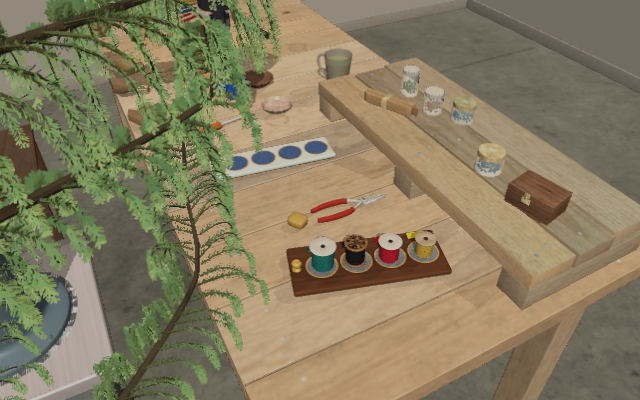

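View pics/t2.png

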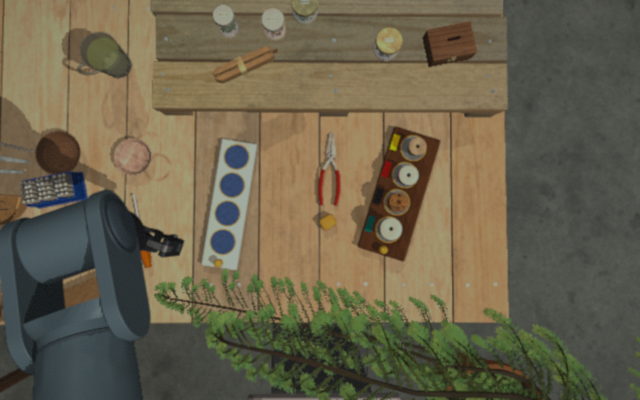

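```bash
python3 -c "
from h import *
z=np.load('sc0.npz');D=cloud('scene',z['d']);k=(z['d']>0)&(D[...,2]>.1)&(D[...,0]<.45)
Q=D[k]
zt=np.load('top0.npz');T=cloud('top',zt['d']);kt=(zt['d']>0)&(T[...,2]>.1)&(T[...,0]<.45)&(abs(T[...,1])<.35)
for nm,P in(('sc',Q),('top',T[kt])):
  for lo,hi in((.1,.25),(.25,.6)):
    q=P[(P[:,2]>lo)&(P[:,2]<hi)]
    print(nm,lo,np.histogram2d(q[:,1],q[:,0],[np.arange(-.4,.75,.1),np.arange(.0,.5,.1)])[0].astype(int).tolist())
V=r.camera_model('scene')['view'];print(-V[:3,:3].T@V[:3,3])
"
```

```text
sc 0.1 [[0, 440, 371, 0], [454, 1699, 2908, 693], [541, 11, 1695, 1294], [1096, 0, 669, 1409], [335, 1, 207, 864], [210, 0, 14, 248], [3, 0, 0, 17], [0, 0, 0, 0], [0, 0, 0, 0], [0, 0, 0, 0], [0, 0, 0, 0]]
sc 0.25 [[0, 5740, 13478, 680], [0, 1209, 5765, 5337], [0, 0, 103, 2719], [18, 0, 11, 311], [0, 0, 0, 1], [0, 0, 0, 7], [0, 0, 0, 0], [0, 0, 0, 0], [0, 0, 0, 0], [0, 0, 0, 0], [0, 0, 4, 0]]
top 0.1 [[0, 0, 20, 0], [0, 24, 269, 155], [0, 16, 407, 564], [0, 0, 424, 806], [0, 0, 212, 969], [0, 0, 17, 828], [0, 0, 0, 696], [0, 0, 0, 0], [0, 0, 0, 0], [0, 0, 0, 0], [0, 0, 0, 0]]
top 0.25 [[0, 0, 0, 0], [0, 0, 1, 3299], [0, 0, 0, 4119], [0, 0, 0, 3022], [0, 0, 0, 2495], [0, 0, 0, 744], [0, 0, 0, 0], [0, 0, 0, 0], [0, 0, 0, 0], [0, 0, 0, 0], [0, 0, 0, 0]]
[ 0.22798855 -0.6554402   0.65585871]
```

The plant branches (x < 0.43, z 0.35–0.55) cross the only route the forearm can take to the dark rack, so I'll creep in and watch the joint efforts.

Emit:
{"api": "jog_arm", "payload": {"targets": [{"grip":0,"linear":[0,-14,5]},{"grip":0,"linear":[0,-28,10]},{"grip":0,"linear":[0,-42,15]},{"grip":0,"linear":[0,-56,20]},{"grip":0,"linear":[0,-70,25]},{"grip":0,"linear":[0,-84,30]},{"grip":0,"linear":[0,-98,35]},{"grip":0,"linear":[0,-112,40]},{"grip":0,"linear":[0,-126,45]},{"grip":0,"linear":[0,-140,50]}]}}

```text
invalid input
```

```bash
python3 to.py .502,-.1334,.13,72; python3 -c "
from h import *
p,d=r.grab_frame('top');cv2.imwrite('pics/t3.png',p)
print(r.state()['joint_efforts'].round(1),r.state()['joint_pos'].round(2))"
```

```text
t 2.23 pos [0.4998 0.2992 0.2002] yang 71.87 tilt 0.03 F [-0.1  0.1 -0.5] op 0.999
.502,-.1334,.13,72 lin [  70.1 -410.4  136.7] yaw -0.1
[ -1.1 -36.5 -31.5  -0.   -0.   -0. ] [ 0.35  0.13  1.77  0.    1.25 -0.91]
```

View pics/t3.png

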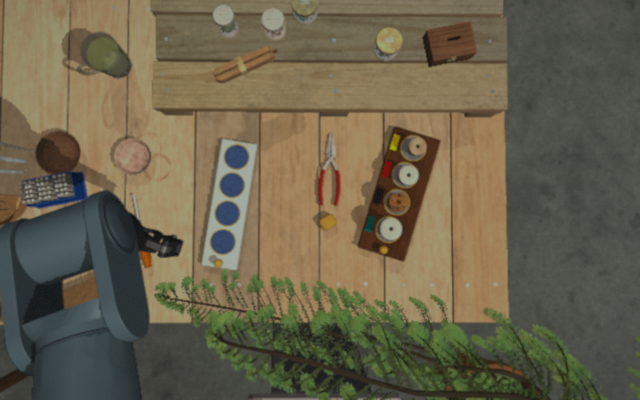

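The move was refused because the yaw was missing. The arm hasn't moved. I'll send it again with yaw included.

Emit:
{"api": "jog_arm", "payload": {"targets": [{"grip":0,"linear":[0,-14,5],"yaw":0},{"grip":0,"linear":[0,-28,10],"yaw":0},{"grip":0,"linear":[0,-42,15],"yaw":0},{"grip":0,"linear":[0,-56,20],"yaw":0},{"grip":0,"linear":[0,-70,25],"yaw":0},{"grip":0,"linear":[0,-84,30],"yaw":0},{"grip":0,"linear":[0,-98,35],"yaw":0},{"grip":0,"linear":[0,-112,40],"yaw":0},{"grip":0,"linear":[0,-126,45],"yaw":0},{"grip":0,"linear":[0,-140,50],"yaw":0}]}}

```text
t: 3.12
position: [0.503, 0.1513, 0.2005]
tool_rot: [0.11, 0.698, -0.11, 0.699]
force: [0.2, 0.2, -0.2]
opening: 0.997
```

```bash
python3 to.py .502,-.1334,.13,72; python3 -c "
from h import *
p,d=r.grab_frame('top');cv2.imwrite('pics/t4.png',p)
print(r.state()['joint_efforts'].round(1),r.state()['joint_pos'].round(2))"
```

```text
t 3.12 pos [0.503  0.1513 0.2005] yang 72.12 tilt 0.02 F [ 0.2  0.2 -0.2] op 0.997
.502,-.1334,.13,72 lin [  70.5 -271.2   86.5] yaw 0.1
[  3.3 -32.  -31.3   0.4   0.   -0.1] [ 0.07 -0.01  1.91 -0.    1.24 -1.18]
```

View pics/t4.png

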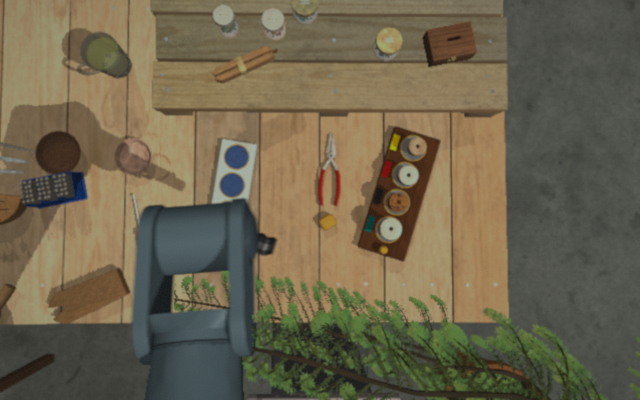

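The arm now overlaps the left end of the foliage, around (250,340), and I see no resistance. I'll continue.

Emit:
{"api": "jog_arm", "payload": {"targets": [{"grip":0,"linear":[0,-14,5],"yaw":0},{"grip":0,"linear":[0,-28,10],"yaw":0},{"grip":0,"linear":[0,-42,15],"yaw":0},{"grip":0,"linear":[0,-56,20],"yaw":0},{"grip":0,"linear":[0,-56,20],"yaw":0},{"grip":0,"linear":[0,-56,20],"yaw":0}]}}

```text
t: 3.67
position: [0.5051, 0.0923, 0.2005]
tool_rot: [0.111, 0.698, -0.111, 0.698]
force: [0.6, 0.4, -0.3]
opening: 1.0
```

```bash
python3 to.py .502,-.1334,.13,72; python3 -c "
from h import *
print(r.state()['joint_efforts'].round(1),r.state()['joint_pos'].round(2))"
```

```text
t 3.67 pos [0.5051 0.0923 0.2005] yang 71.99 tilt 0.02 F [ 0.6  0.4 -0.3] op 1.0
.502,-.1334,.13,72 lin [  70.4 -215.6   66.8] yaw -0.0
[ -0.7 -29.7 -31.3  -0.   -0.   -0. ] [-0.04 -0.04  1.94  0.    1.24 -1.3 ]
```

Emit:
{"api": "jog_arm", "payload": {"targets": [{"grip":0,"linear":[0,-25,8],"yaw":0},{"grip":0,"linear":[0,-50,16],"yaw":0},{"grip":0,"linear":[0,-75,24],"yaw":0},{"grip":0,"linear":[10,-100,32],"yaw":0},{"grip":0,"linear":[20,-125,40],"yaw":0},{"grip":0,"linear":[30,-150,48],"yaw":0},{"grip":0,"linear":[45,-175,55],"yaw":0},{"grip":0,"linear":[60,-200,62],"yaw":0},{"grip":0,"linear":[70,-215.6,66.8],"yaw":0},{"grip":0,"linear":[70,-215.6,66.8],"yaw":0}]}}

```text
t: 4.5
position: [0.5012, -0.1346, 0.1282]
tool_rot: [0.112, 0.7, -0.111, 0.697]
force: [0.6, 0.4, 0.8]
opening: 0.999
```

```bash
python3 to.py .502,-.1334,.026,72; python3 -c "
from h import *
print(r.state()['joint_efforts'].round(1),r.state()['joint_pos'].round(2))
p,d=r.grab_frame('scene');cv2.imwrite('pics/s5.png',p)
print(proj('scene',[[.502,-.1334,.13],[.502,-.1334,.06]]))"
```

```text
t 4.5 pos [ 0.5012 -0.1346  0.1282] yang 71.89 tilt 0.21 F [0.6 0.4 0.8] op 0.999
.502,-.1334,.026,72 lin [102.2   1.4   0.8] yaw -0.1
[ -1.  -31.9 -29.7  -0.1  -0.2  -0.2] [-0.48  0.07  1.97 -0.    1.1  -1.74]
[[323.4593765  213.40872601]
 [323.50158549 245.30323942]]
```

View pics/s5.png

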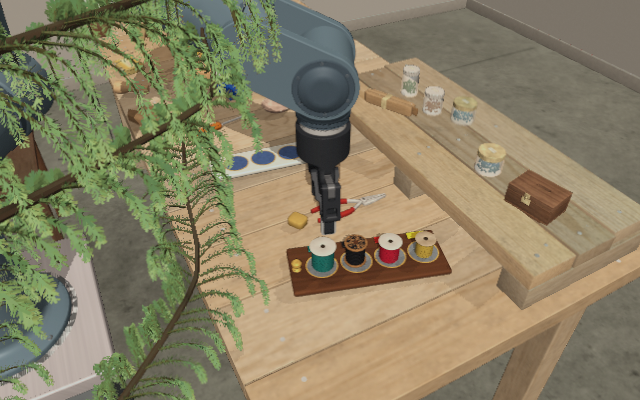

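The gripper at (328,215) is over the teal spool, whose top is at (322,243). Joint efforts are normal, so the foliage isn't solid. Next I'll go down and close.

Emit:
{"api": "jog_arm", "payload": {"targets": [{"grip":0,"linear":[25,1,1],"yaw":0},{"grip":0,"linear":[50,1,1],"yaw":0},{"grip":0,"linear":[75,1,1],"yaw":0},{"grip":0,"linear":[90,1,1],"yaw":0},{"grip":0,"linear":[100,1,1],"yaw":0},{"grip":0,"linear":[100,1,1],"yaw":0},{"grip":0,"linear":[100,1,1],"yaw":0}]}}

```text
t: 5.13
position: [0.5041, -0.1324, 0.0309]
tool_rot: [0.11, 0.698, -0.11, 0.699]
force: [-0.3, -0.7, -0.4]
opening: 1.0
```

Emit:
{"api": "jog_arm", "payload": {"targets": [{"grip":255,"linear":[0,0,0],"yaw":0},{"grip":255,"linear":[0,0,0],"yaw":0},{"grip":255,"linear":[0,0,0],"yaw":0},{"grip":255,"linear":[0,0,0],"yaw":0},{"grip":255,"linear":[0,0,0],"yaw":0},{"grip":255,"linear":[0,0,0],"yaw":0},{"grip":255,"linear":[0,0,0],"yaw":0},{"grip":255,"linear":[0,0,0],"yaw":0}], "newtons": 25}}

```text
t: 5.8
position: [0.5041, -0.1335, 0.0313]
tool_rot: [0.111, 0.698, -0.111, 0.699]
force: [-1.8, 0.7, 5.4]
opening: 0.445
```

```bash
python3 to.py .502,-.1334,.12,72; python3 -c "
from h import *
p,d=r.grab_frame('scene');cv2.imwrite('pics/s6.png',cv2.resize(p[150:320,240:480],None,fx=3,fy=3))"
```

```text
t 5.8 pos [ 0.5041 -0.1335  0.0313] yang 71.98 tilt 0.07 F [-1.8  0.7  5.4] op 0.445
.502,-.1334,.12,72 lin [-88.7  -0.5  -2. ] yaw -0.0
```

View pics/s6.png

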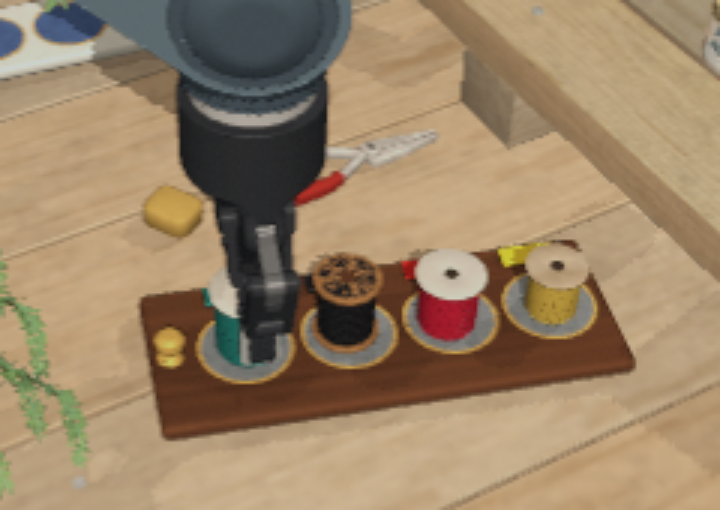

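```bash
python3 -c "
from h import *
print((proj('scene',[[.502,-.1334,.06],[.502,-.1334,.014],[.504,-.1335,.03],[.504-.0093,-.1335-.0285,.03],[.504-.0093,-.1335-.0285,.0233]])-[240,150])*3)"
```

```text
[[250.50475648 285.90971826]
 [250.58246424 343.30187504]
 [253.80382145 322.68983406]
 [263.14574495 362.36337054]
 [263.09168346 370.59895543]]
```

Emit:
{"api": "jog_arm", "payload": {"targets": [{"grip":255,"linear":[-5,0,0],"yaw":0},{"grip":255,"linear":[-15,0,0],"yaw":0},{"grip":255,"linear":[-30,0,0],"yaw":0},{"grip":255,"linear":[-50,0,0],"yaw":0},{"grip":255,"linear":[-70,0,0],"yaw":0},{"grip":255,"linear":[-90,0,0],"yaw":0},{"grip":255,"linear":[-90,0,0],"yaw":0},{"grip":255,"linear":[-90,0,0],"yaw":0}]}}

```text
t: 6.52
position: [0.5042, -0.1337, 0.1217]
tool_rot: [0.11, 0.697, -0.111, 0.699]
force: [0.3, 0.9, -0.3]
opening: 0.441
```

```bash
python3 to.py .6535,.1846,.121,81.6; python3 -c "
from h import *
p,d=r.grab_frame('scene');cv2.imwrite('pics/s7.png',cv2.resize(p[120:320,240:480],None,fx=3,fy=3))"
```

```text
t 6.52 pos [ 0.5042 -0.1337  0.1217] yang 71.99 tilt 0.18 F [ 0.3  0.9 -0.3] op 0.441
.6535,.1846,.121,81.6 lin [  0.7 348.8  43.5] yaw -9.6
```

View pics/s7.png

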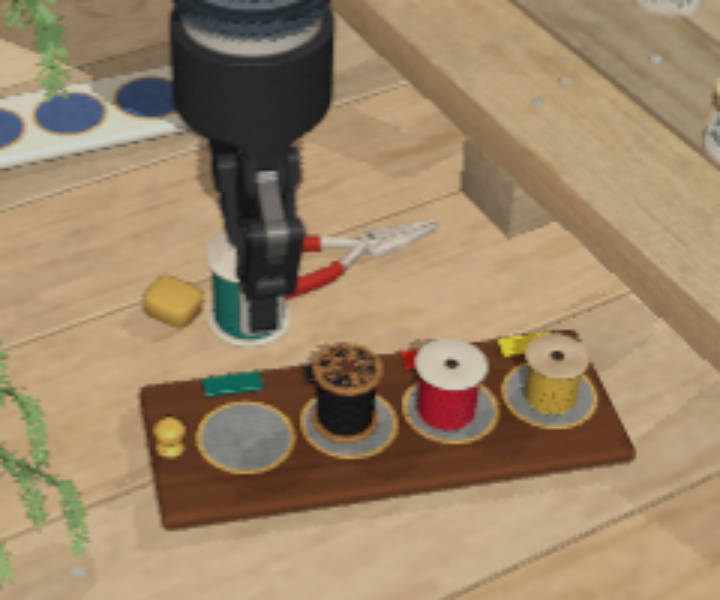

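Teal is held upright at zoomed (250,290). Now I'll carry it.

Emit:
{"api": "jog_arm", "payload": {"targets": [{"grip":255,"linear":[0,10,1],"yaw":0},{"grip":255,"linear":[0,28,3],"yaw":0},{"grip":255,"linear":[0,52,6],"yaw":0},{"grip":255,"linear":[0,80,10],"yaw":0},{"grip":255,"linear":[0,108,13],"yaw":0},{"grip":255,"linear":[0,136,17],"yaw":0},{"grip":255,"linear":[0,164,20],"yaw":0},{"grip":255,"linear":[0,192,24],"yaw":0},{"grip":255,"linear":[0,220,27],"yaw":0},{"grip":255,"linear":[0,245,30],"yaw":0}]}}

```text
t: 7.4
position: [0.6071, 0.093, 0.1183]
tool_rot: [0.11, 0.7, -0.11, 0.697]
force: [0.3, -0.3, -1.1]
opening: 0.446
```

Emit:
{"api": "jog_arm", "payload": {"targets": [{"grip":255,"linear":[0,25,4],"yaw":-3},{"grip":255,"linear":[0,50,7],"yaw":-6},{"grip":255,"linear":[0,74,10],"yaw":-9.6},{"grip":255,"linear":[0,92,12],"yaw":-9.6},{"grip":255,"linear":[0,104,13.5],"yaw":-9.6},{"grip":255,"linear":[0,104,13.5],"yaw":-9.6},{"grip":255,"linear":[0,104,13.5],"yaw":-9.6}]}}

```text
t: 7.98
position: [0.652, 0.1855, 0.119]
tool_rot: [0.051, 0.706, -0.052, 0.704]
force: [0.1, -0.9, -0.5]
opening: 0.441
```

```bash
python3 to.py .6535,.1846,.032,81.6; python3 -c "
from h import *
p,d=r.grab_frame('scene');cv2.imwrite('pics/s8.png',cv2.resize(p[60:260,200:440],None,fx=3,fy=3))"
```

```text
t 7.98 pos [0.652  0.1855 0.119 ] yang 81.63 tilt 0.13 F [ 0.1 -0.9 -0.5] op 0.441
.6535,.1846,.032,81.6 lin [87.  -0.5  1.8] yaw 0.0
```

View pics/s8.png

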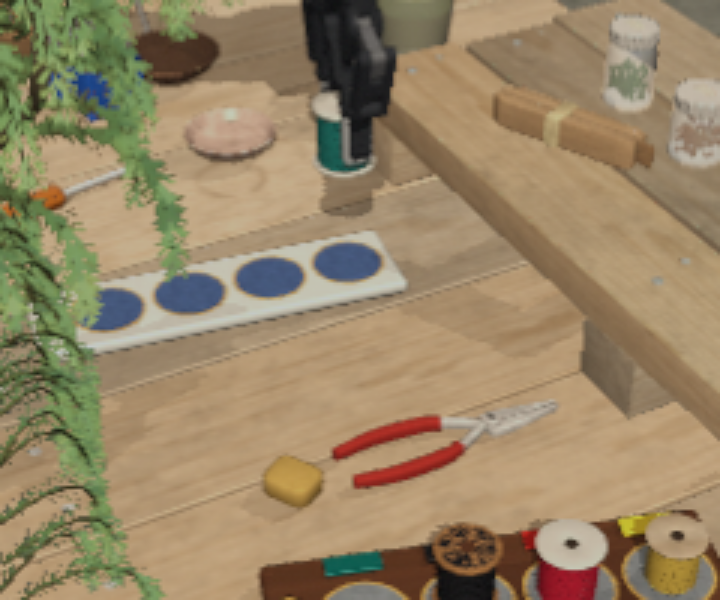

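Emit:
{"api": "jog_arm", "payload": {"targets": [{"grip":255,"linear":[20,0,1.5],"yaw":0},{"grip":255,"linear":[40,0,1.5],"yaw":0},{"grip":255,"linear":[60,0,1.5],"yaw":0},{"grip":255,"linear":[75,0,1.5],"yaw":0},{"grip":255,"linear":[82,0,1.5],"yaw":0},{"grip":255,"linear":[86,0,1.5],"yaw":0},{"grip":255,"linear":[87.5,0,1.5],"yaw":0},{"grip":255,"linear":[87.5,0,1.5],"yaw":0},{"grip":255,"linear":[87.5,0,1.5],"yaw":0}]}}

```text
t: 8.78
position: [0.6551, 0.185, 0.0341]
tool_rot: [0.052, 0.704, -0.052, 0.706]
force: [0.5, 0.6, 0.1]
opening: 0.445
```

```bash
python3 to.py .6535,.1846,.032,81.6; python3 -c "
from h import *
p,d=r.grab_frame('scene');cv2.imwrite('pics/s9.png',cv2.resize(p[60:260,200:440],None,fx=3,fy=3))"
```

```text
t 8.78 pos [0.6551 0.185  0.0341] yang 81.59 tilt 0.12 F [0.5 0.6 0.1] op 0.445
.6535,.1846,.032,81.6 lin [ 2.1 -0.7 -1.6] yaw -0.0
```

View pics/s9.png

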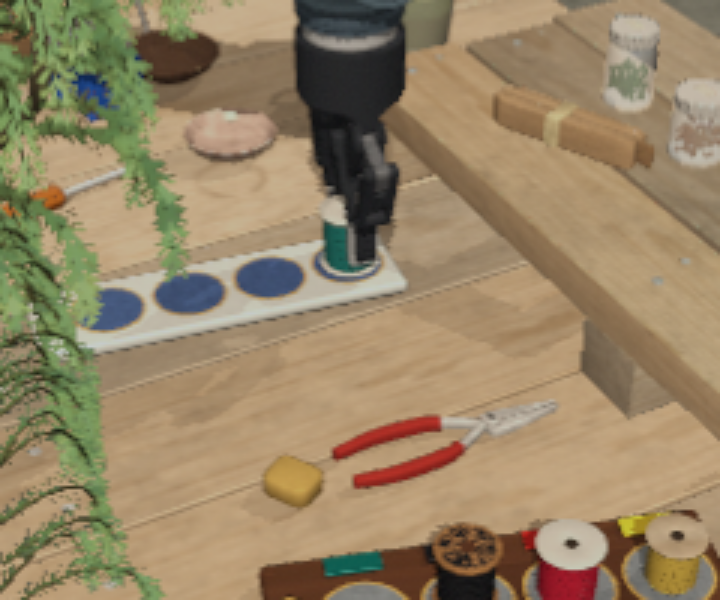

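Emit:
{"api": "jog_arm", "payload": {"targets": [{"grip":255,"linear":[1.3,0,-1],"yaw":0},{"grip":255,"linear":[2.3,0,-1],"yaw":0},{"grip":255,"linear":[2.3,0,-1],"yaw":0},{"grip":255,"linear":[2.3,0,-1],"yaw":0}]}}

```text
t: 9.17
position: [0.6536, 0.1853, 0.0313]
tool_rot: [0.052, 0.705, -0.052, 0.705]
force: [-1.3, 0.8, 4.6]
opening: 0.445
```

Emit:
{"api": "jog_arm", "payload": {"targets": [{"grip":100,"linear":[0,0,0],"yaw":0},{"grip":70,"linear":[0,0,0],"yaw":0},{"grip":30,"linear":[0,0,0],"yaw":0},{"grip":0,"linear":[0,0,0],"yaw":0},{"grip":0,"linear":[0,0,0],"yaw":0},{"grip":0,"linear":[0,0,0],"yaw":0}]}}

```text
t: 9.67
position: [0.6532, 0.1851, 0.0303]
tool_rot: [0.052, 0.705, -0.052, 0.705]
force: [0.1, 0.5, 1.1]
opening: 1.001
```

Emit:
{"api": "jog_arm", "payload": {"targets": [{"grip":0,"linear":[-10,0,0],"yaw":0},{"grip":0,"linear":[-25,0,0],"yaw":0},{"grip":0,"linear":[-50,0,0],"yaw":0},{"grip":0,"linear":[-75,0,0],"yaw":0},{"grip":0,"linear":[-95,0,0],"yaw":0},{"grip":0,"linear":[-95,0,0],"yaw":0}]}}

```text
t: 10.17
position: [0.6571, 0.1857, 0.1334]
tool_rot: [0.053, 0.701, -0.051, 0.709]
force: [0.7, -0.5, 1.1]
opening: 1.002
```

```bash
python3 to.py .5563,-.15,.125,72 ; python3 -c "
from h import *
p,d=r.grab_frame('scene');cv2.imwrite('pics/s10.png',cv2.resize(p[60:260,200:440],None,fx=3,fy=3))
print((proj('scene',[[.6519,.1846,.06],[.6519,.1846,.0145]])-[200,60])*3)"
```

```text
t 10.17 pos [0.6571 0.1857 0.1334] yang 81.6 tilt 0.68 F [ 0.7 -0.5  1.1] op 1.002
.5563,-.15,.125,72 lin [   6.8 -346.8  -50.8] yaw 9.6
[[349.21406925 208.84297859]
 [349.80787534 261.07370521]]
```

View pics/s10.png

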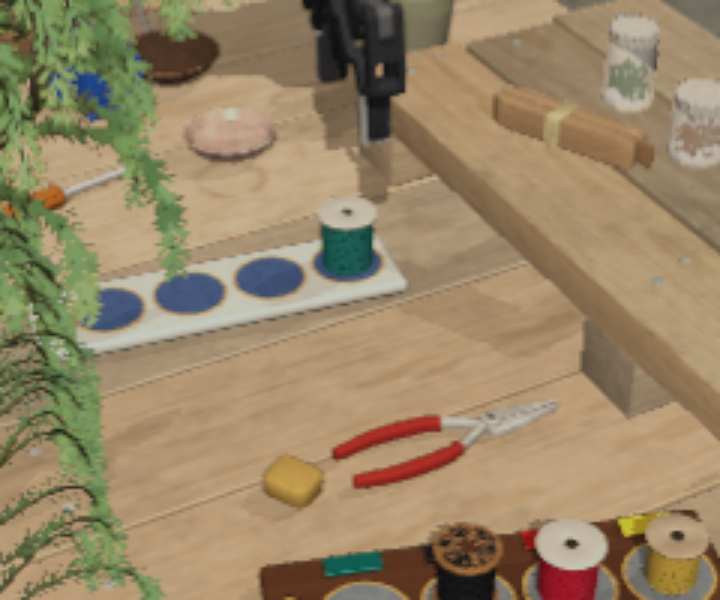

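Teal stands on the far white seat, with its top at zoomed (348,212) against an expected (349,209). Next is black.

Emit:
{"api": "jog_arm", "payload": {"targets": [{"grip":0,"linear":[0,-20,-3],"yaw":0},{"grip":0,"linear":[0,-55,-8],"yaw":0},{"grip":0,"linear":[0,-95,-13],"yaw":0},{"grip":0,"linear":[0,-135,-18],"yaw":3},{"grip":0,"linear":[0,-175,-24],"yaw":5},{"grip":0,"linear":[0,-215,-29],"yaw":7},{"grip":0,"linear":[0,-255,-35],"yaw":9.6},{"grip":0,"linear":[0,-295,-40],"yaw":9.6},{"grip":0,"linear":[0,-330,-45],"yaw":9.6},{"grip":0,"linear":[0,-345.5,-47],"yaw":9.6}]}}

```text
t: 11.05
position: [0.5545, -0.1532, 0.125]
tool_rot: [0.112, 0.699, -0.112, 0.698]
force: [-0.6, -0.9, -0.2]
opening: 1.0
```

Emit:
{"api": "jog_arm", "payload": {"targets": [{"grip":0,"linear":[0,0,0],"yaw":0},{"grip":0,"linear":[0,0,0],"yaw":0},{"grip":0,"linear":[0,0,0],"yaw":0}]}}

```text
t: 11.3
position: [0.5561, -0.1489, 0.125]
tool_rot: [0.111, 0.699, -0.11, 0.698]
force: [0.3, 0.6, -0.6]
opening: 0.998
```

```bash
python3 to.py .5563,-.15,.027,72
```

```text
t 11.3 pos [ 0.5561 -0.1489  0.125 ] yang 72.02 tilt 0.06 F [ 0.3  0.6 -0.6] op 0.998
.5563,-.15,.027,72 lin [98.  -1.1  0.7] yaw 0.0
```

Emit:
{"api": "jog_arm", "payload": {"targets": [{"grip":0,"linear":[25,-1,0.5],"yaw":0},{"grip":0,"linear":[50,-1,0.5],"yaw":0},{"grip":0,"linear":[75,-1,0.5],"yaw":0},{"grip":0,"linear":[88,-1,0.5],"yaw":0},{"grip":0,"linear":[97,-1,0.5],"yaw":0},{"grip":0,"linear":[97,-1,0.5],"yaw":0},{"grip":0,"linear":[97,-1,0.5],"yaw":0},{"grip":0,"linear":[97,-1,0.5],"yaw":0}]}}

```text
t: 11.97
position: [0.5576, -0.1511, 0.03]
tool_rot: [0.11, 0.698, -0.111, 0.699]
force: [0.5, 0.4, 0.0]
opening: 0.997
```

Emit:
{"api": "jog_arm", "payload": {"targets": [{"grip":255,"linear":[0,0,0],"yaw":0},{"grip":255,"linear":[0,0,0],"yaw":0},{"grip":255,"linear":[0,0,0],"yaw":0},{"grip":255,"linear":[0,0,0],"yaw":0},{"grip":255,"linear":[0,0,0],"yaw":0},{"grip":255,"linear":[0,0,0],"yaw":0},{"grip":255,"linear":[0,0,0],"yaw":0},{"grip":255,"linear":[0,0,0],"yaw":0}], "newtons": 25}}

```text
t: 12.63
position: [0.5567, -0.1511, 0.029]
tool_rot: [0.111, 0.698, -0.111, 0.699]
force: [-1.2, -0.2, 5.0]
opening: 0.379
```

```bash
python3 to.py .502,-.1334,.12,72; python3 -c "
from h import *
p,d=r.grab_frame('scene');cv2.imwrite('pics/s11.png',cv2.resize(p[150:320,240:480],None,fx=3,fy=3))"
```

```text
t 12.63 pos [ 0.5567 -0.1511  0.029 ] yang 71.99 tilt 0.04 F [-1.2 -0.2  5. ] op 0.379
.502,-.1334,.12,72 lin [-91.   -0.1 -57.5] yaw -0.0
```

View pics/s11.png

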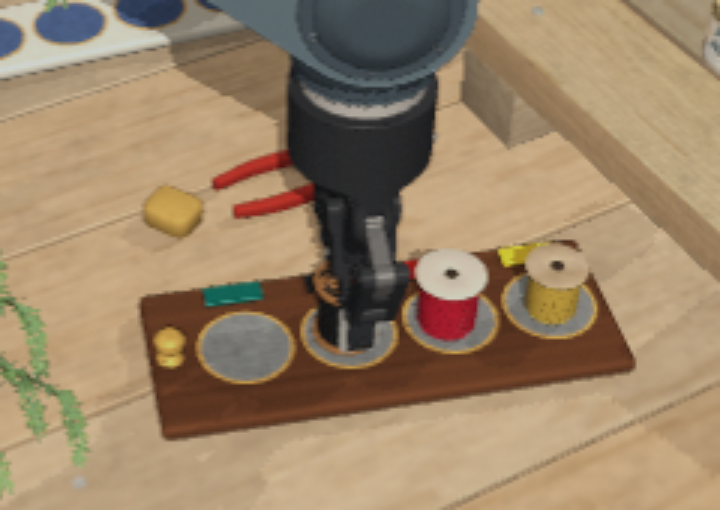

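Emit:
{"api": "jog_arm", "payload": {"targets": [{"grip":255,"linear":[-5,0,0],"yaw":0},{"grip":255,"linear":[-15,0,0],"yaw":0},{"grip":255,"linear":[-30,0,0],"yaw":0},{"grip":255,"linear":[-50,0,0],"yaw":0},{"grip":255,"linear":[-70,0,0],"yaw":0},{"grip":255,"linear":[-90,0,0],"yaw":0},{"grip":255,"linear":[-92,8,-2],"yaw":0},{"grip":255,"linear":[-92,25,-5],"yaw":0},{"grip":255,"linear":[-92,47,-10],"yaw":0},{"grip":255,"linear":[-92,75,-16],"yaw":0}]}}

```text
t: 13.52
position: [0.5639, -0.074, 0.1199]
tool_rot: [0.111, 0.698, -0.111, 0.698]
force: [0.2, -0.4, -0.3]
opening: 0.377
```

Emit:
{"api": "jog_arm", "payload": {"targets": [{"grip":255,"linear":[0,28,-6],"yaw":0},{"grip":255,"linear":[0,56,-12],"yaw":0},{"grip":255,"linear":[0,84,-18],"yaw":0},{"grip":255,"linear":[0,112,-24],"yaw":0},{"grip":255,"linear":[0,140,-30],"yaw":-1},{"grip":255,"linear":[0,168,-36],"yaw":-3},{"grip":255,"linear":[0,196,-42],"yaw":-5},{"grip":255,"linear":[0,224,-48],"yaw":-7},{"grip":255,"linear":[0,248,-53],"yaw":-8.5},{"grip":255,"linear":[0,264,-55.7],"yaw":-9.6}]}}

```text
t: 14.35
position: [0.5919, 0.1965, 0.1194]
tool_rot: [0.051, 0.706, -0.051, 0.705]
force: [0.5, -1.0, -0.8]
opening: 0.38
```

Emit:
{"api": "jog_arm", "payload": {"targets": [{"grip":255,"linear":[0,0,0],"yaw":0},{"grip":255,"linear":[0,0,0],"yaw":0},{"grip":255,"linear":[0,0,0],"yaw":0}]}}

```text
t: 14.6
position: [0.5924, 0.1933, 0.1198]
tool_rot: [0.052, 0.706, -0.052, 0.705]
force: [-1.0, -0.8, 1.0]
opening: 0.378
```

```bash
python3 to.py .5933,.1936,.0295,81.6; python3 -c "
from h import *
p,d=r.grab_frame('scene');cv2.imwrite('pics/s12.png',cv2.resize(p[60:260,200:440],None,fx=3,fy=3))"
```

```text
t 14.6 pos [0.5924 0.1933 0.1198] yang 81.57 tilt 0.08 F [-1.  -0.8  1. ] op 0.378
.5933,.1936,.0295,81.6 lin [90.3  0.5  1. ] yaw -0.0
```

View pics/s12.png

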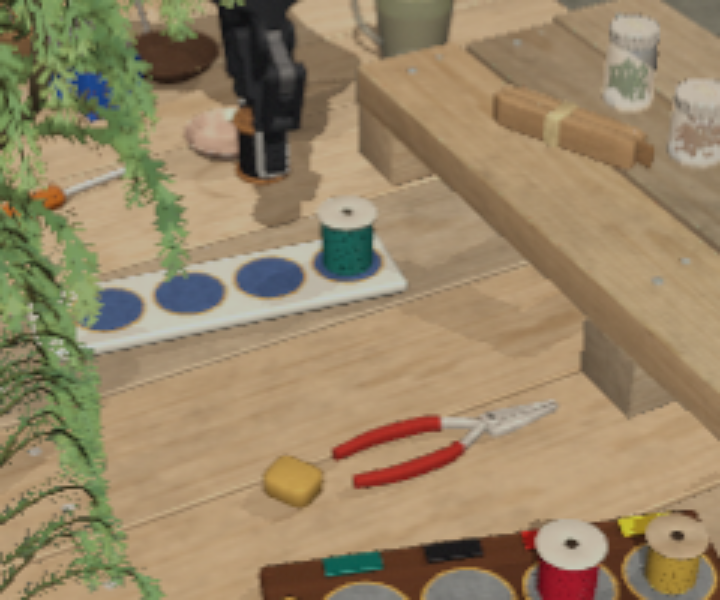

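Emit:
{"api": "jog_arm", "payload": {"targets": [{"grip":255,"linear":[20,0.5,0.5],"yaw":0},{"grip":255,"linear":[40,0.5,0.5],"yaw":0},{"grip":255,"linear":[60,0.5,0.5],"yaw":0},{"grip":255,"linear":[76,0.5,0.5],"yaw":0},{"grip":255,"linear":[84,0.5,0.5],"yaw":0},{"grip":255,"linear":[88,0.5,0.5],"yaw":0},{"grip":255,"linear":[90.5,0.5,0.5],"yaw":0},{"grip":255,"linear":[90.5,0.5,0.5],"yaw":0},{"grip":255,"linear":[90.5,0.5,0.5],"yaw":0},{"grip":255,"linear":[90.5,0.5,0.5],"yaw":0}]}}

```text
t: 15.48
position: [0.5944, 0.1942, 0.0312]
tool_rot: [0.052, 0.705, -0.052, 0.706]
force: [-0.7, 0.0, -0.4]
opening: 0.376
```

Emit:
{"api": "jog_arm", "payload": {"targets": [{"grip":255,"linear":[1,0,-0.5],"yaw":0},{"grip":255,"linear":[1.8,0,-0.5],"yaw":0},{"grip":255,"linear":[1.8,0,-0.5],"yaw":0},{"grip":255,"linear":[1.8,0,-0.5],"yaw":0}]}}

```text
t: 15.82
position: [0.5935, 0.1943, 0.029]
tool_rot: [0.052, 0.705, -0.052, 0.706]
force: [-2.3, -0.3, 4.5]
opening: 0.38
```

Contact at 4.5 N, so I'll release and lift.

Emit:
{"api": "jog_arm", "payload": {"targets": [{"grip":100,"linear":[0,0,0],"yaw":0},{"grip":70,"linear":[0,0,0],"yaw":0},{"grip":30,"linear":[0,0,0],"yaw":0},{"grip":0,"linear":[0,0,0],"yaw":0},{"grip":0,"linear":[0,0,0],"yaw":0},{"grip":0,"linear":[0,0,0],"yaw":0}]}}

```text
t: 16.32
position: [0.593, 0.1941, 0.028]
tool_rot: [0.052, 0.705, -0.052, 0.705]
force: [0.3, -0.0, -0.9]
opening: 1.0
```

Emit:
{"api": "jog_arm", "payload": {"targets": [{"grip":0,"linear":[-10,0,0],"yaw":0},{"grip":0,"linear":[-25,0,0],"yaw":0},{"grip":0,"linear":[-50,0,0],"yaw":0},{"grip":0,"linear":[-75,0,0],"yaw":0},{"grip":0,"linear":[-95,0,0],"yaw":0},{"grip":0,"linear":[-95,0,0],"yaw":0},{"grip":0,"linear":[-95,0,0],"yaw":0},{"grip":0,"linear":[-95,0,0],"yaw":0}]}}

```text
t: 16.98
position: [0.5928, 0.1942, 0.1232]
tool_rot: [0.052, 0.705, -0.052, 0.705]
force: [-0.4, -0.1, -0.5]
opening: 0.997
```

```bash
python3 to.py .6111,-.1706,.125,72 ; python3 -c "
from h import *
p,d=r.grab_frame('scene');cv2.imwrite('pics/s13.png',cv2.resize(p[60:260,200:440],None,fx=3,fy=3))
print((proj('scene',[[.5933,.1936,.056],[.5933,.1936,.0145]])-[200,60])*3)"
```

```text
t 16.98 pos [0.5928 0.1942 0.1232] yang 81.59 tilt 0.01 F [-0.4 -0.1 -0.5] op 0.997
.6111,-.1706,.125,72 lin [  -1.8 -358.2   71.5] yaw 9.6
[[270.51265434 228.21631384]
 [272.91508963 276.04456067]]
```

View pics/s13.png

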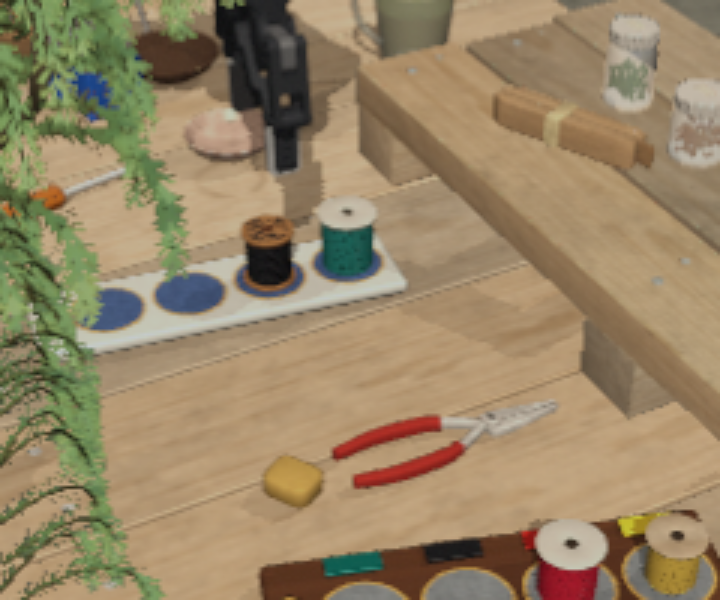

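Black is standing with its top at zoomed (269,230), against an expected (270,228). Next is red.

Emit:
{"api": "jog_arm", "payload": {"targets": [{"grip":0,"linear":[0,-20,4],"yaw":0},{"grip":0,"linear":[0,-58,11],"yaw":0},{"grip":0,"linear":[0,-98,19],"yaw":0},{"grip":0,"linear":[0,-138,27],"yaw":3},{"grip":0,"linear":[0,-178,35],"yaw":5},{"grip":0,"linear":[0,-218,43],"yaw":7},{"grip":0,"linear":[0,-258,51],"yaw":9.6},{"grip":0,"linear":[0,-298,59],"yaw":9.6},{"grip":0,"linear":[0,-335,67],"yaw":9.6},{"grip":0,"linear":[0,-358,71.5],"yaw":9.6}]}}

```text
t: 17.87
position: [0.6105, -0.1739, 0.1217]
tool_rot: [0.112, 0.699, -0.112, 0.698]
force: [0.6, 0.4, 1.1]
opening: 0.999
```

Emit:
{"api": "jog_arm", "payload": {"targets": [{"grip":0,"linear":[0,0,0],"yaw":0},{"grip":0,"linear":[0,0,0],"yaw":0},{"grip":0,"linear":[0,0,0],"yaw":0},{"grip":0,"linear":[0,0,0],"yaw":0}]}}

```text
t: 18.2
position: [0.611, -0.1689, 0.1223]
tool_rot: [0.11, 0.699, -0.11, 0.698]
force: [-0.3, -0.1, 0.5]
opening: 1.002
```

```bash
python3 to.py .6111,-.1706,.027,72; python3 -c "
from h import *
p,d=r.grab_frame('scene');cv2.imwrite('pics/s14.png',cv2.resize(p[120:320,240:480],None,fx=3,fy=3))"
```

```text
t 18.2 pos [ 0.611  -0.1689  0.1223] yang 72.07 tilt 0.11 F [-0.3 -0.1  0.5] op 1.002
.6111,-.1706,.027,72 lin [95.3 -1.6  0.8] yaw 0.1
```

View pics/s14.png

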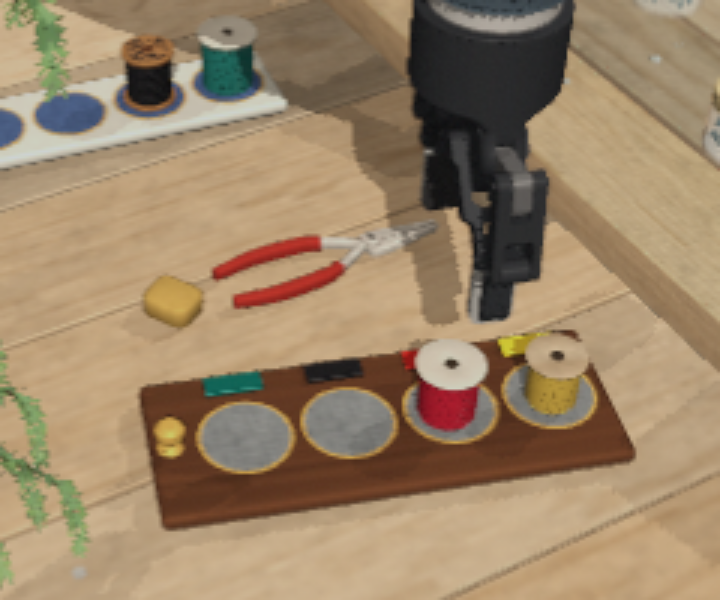

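```bash
python3 -c "
from h import *
print((proj('scene',[[.6111,-.1706,.054],[.6707,-.1904,.05],[.611-.309*.045,-.169-.951*.045,.125]])-[240,120])*3)"
```

```text
[[454.44253689 360.30205875]
 [561.18728817 352.32786969]
 [488.34422998 320.29833493]]
```

Predicted and seen positions agree within about 1 mm, so I'll go down on red.

Emit:
{"api": "jog_arm", "payload": {"targets": [{"grip":0,"linear":[25,-1.5,0],"yaw":0},{"grip":0,"linear":[50,-1.5,0],"yaw":0},{"grip":0,"linear":[72,-1.5,0],"yaw":0},{"grip":0,"linear":[86,-1.5,0],"yaw":0},{"grip":0,"linear":[95,-1.5,0],"yaw":0},{"grip":0,"linear":[95,-1.5,0],"yaw":0},{"grip":0,"linear":[95,-1.5,0],"yaw":0},{"grip":0,"linear":[95,-1.5,0],"yaw":0}]}}

```text
t: 18.92
position: [0.6121, -0.1722, 0.0297]
tool_rot: [0.11, 0.698, -0.111, 0.699]
force: [-0.5, -0.4, 0.5]
opening: 0.997
```

Emit:
{"api": "jog_arm", "payload": {"targets": [{"grip":255,"linear":[0,0,0],"yaw":0},{"grip":255,"linear":[0,0,0],"yaw":0},{"grip":255,"linear":[0,0,0],"yaw":0},{"grip":255,"linear":[0,0,0],"yaw":0},{"grip":255,"linear":[0,0,0],"yaw":0},{"grip":255,"linear":[0,0,0],"yaw":0},{"grip":255,"linear":[0,0,0],"yaw":0},{"grip":255,"linear":[0,0,0],"yaw":0}], "newtons": 25}}

```text
t: 19.58
position: [0.6114, -0.1721, 0.0288]
tool_rot: [0.111, 0.698, -0.111, 0.699]
force: [-0.4, 0.2, 4.0]
opening: 0.394
```

```bash
python3 to.py .5334,.2019,.029,81.6; python3 -c "
from h import *
p,d=r.grab_frame('scene');cv2.imwrite('pics/s15.png',cv2.resize(p[120:320,240:480],None,fx=3,fy=3))"
```

```text
t 19.58 pos [ 0.6114 -0.1721  0.0288] yang 71.99 tilt 0.05 F [-0.4  0.2  4. ] op 0.394
.5334,.2019,.029,81.6 lin [  -0.4  331.5 -189.8] yaw -9.6
```

View pics/s15.png

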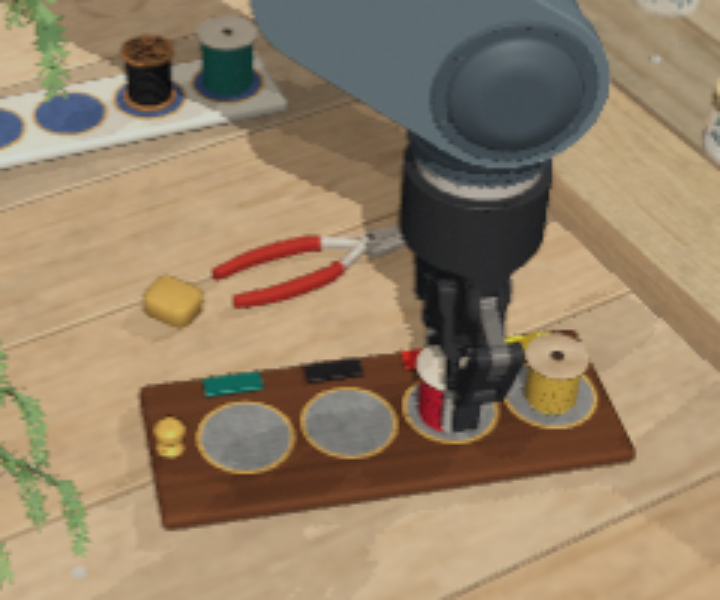

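Emit:
{"api": "jog_arm", "payload": {"targets": [{"grip":255,"linear":[-5,0,0],"yaw":0},{"grip":255,"linear":[-15,0,0],"yaw":0},{"grip":255,"linear":[-30,0,0],"yaw":0},{"grip":255,"linear":[-50,0,0],"yaw":0},{"grip":255,"linear":[-70,0,0],"yaw":0},{"grip":255,"linear":[-90,0,0],"yaw":0},{"grip":255,"linear":[-92,8,-4],"yaw":0},{"grip":255,"linear":[-92,24,-14],"yaw":0},{"grip":255,"linear":[-92,46,-26],"yaw":0},{"grip":255,"linear":[-92,72,-41],"yaw":0}]}}

```text
t: 20.47
position: [0.5927, -0.089, 0.1188]
tool_rot: [0.111, 0.699, -0.111, 0.698]
force: [1.2, 0.2, -0.8]
opening: 0.397
```

Emit:
{"api": "jog_arm", "payload": {"targets": [{"grip":255,"linear":[0,27,-15],"yaw":0},{"grip":255,"linear":[0,54,-31],"yaw":0},{"grip":255,"linear":[0,81,-46],"yaw":0},{"grip":255,"linear":[0,108,-62],"yaw":0},{"grip":255,"linear":[0,135,-77],"yaw":-1},{"grip":255,"linear":[0,162,-93],"yaw":-3},{"grip":255,"linear":[0,189,-108],"yaw":-5},{"grip":255,"linear":[0,216,-124],"yaw":-7},{"grip":255,"linear":[0,241,-138],"yaw":-8.5},{"grip":255,"linear":[0,259.5,-148.8],"yaw":-9.6}]}}

```text
t: 21.3
position: [0.5297, 0.2051, 0.1184]
tool_rot: [0.051, 0.707, -0.051, 0.704]
force: [0.3, -0.7, 0.1]
opening: 0.394
```

Emit:
{"api": "jog_arm", "payload": {"targets": [{"grip":255,"linear":[0,0,0],"yaw":0},{"grip":255,"linear":[0,0,0],"yaw":0},{"grip":255,"linear":[0,0,0],"yaw":0},{"grip":255,"linear":[0,0,0],"yaw":0}]}}

```text
t: 21.63
position: [0.5325, 0.2015, 0.1196]
tool_rot: [0.052, 0.706, -0.052, 0.705]
force: [0.3, -0.2, -0.8]
opening: 0.399
```

```bash
python3 to.py .5334,.2019,.028,81.6; python3 -c "
from h import *
p,d=r.grab_frame('scene');cv2.imwrite('pics/s16.png',cv2.resize(p[60:260,200:440],None,fx=3,fy=3))"
```

```text
t 21.63 pos [0.5325 0.2015 0.1196] yang 81.53 tilt 0.07 F [ 0.3 -0.2 -0.8] op 0.399
.5334,.2019,.028,81.6 lin [91.6  0.6  0.9] yaw -0.1
```

View pics/s16.png

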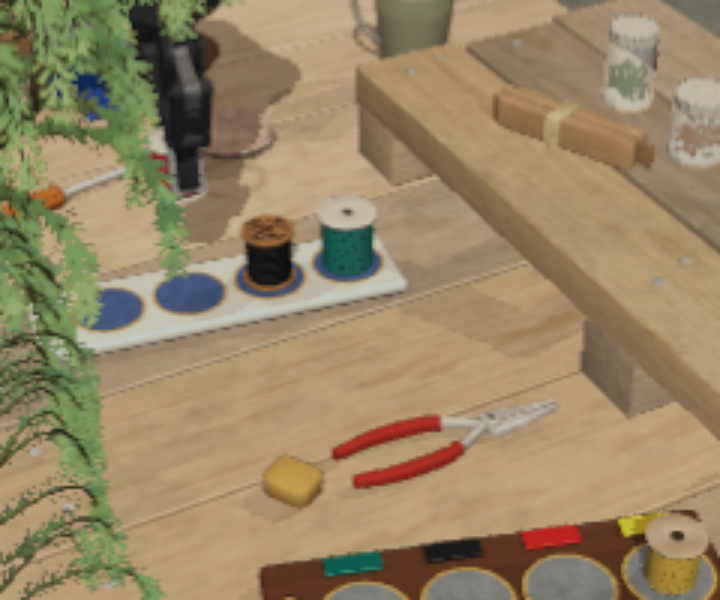

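Emit:
{"api": "jog_arm", "payload": {"targets": [{"grip":255,"linear":[20,0.5,0],"yaw":0},{"grip":255,"linear":[40,0.5,0],"yaw":0},{"grip":255,"linear":[60,0.5,0],"yaw":0},{"grip":255,"linear":[76,0.5,0],"yaw":0},{"grip":255,"linear":[84,0.5,0],"yaw":0},{"grip":255,"linear":[88,0.5,0],"yaw":0},{"grip":255,"linear":[90,0.5,0],"yaw":0},{"grip":255,"linear":[91.5,0.5,0],"yaw":0},{"grip":255,"linear":[91.5,0.5,0],"yaw":0},{"grip":255,"linear":[91.5,0.5,0],"yaw":0}]}}

```text
t: 22.52
position: [0.5338, 0.2027, 0.0296]
tool_rot: [0.052, 0.705, -0.052, 0.706]
force: [0.1, 0.9, -0.8]
opening: 0.399
```

Emit:
{"api": "jog_arm", "payload": {"targets": [{"grip":255,"linear":[0,0,0],"yaw":0},{"grip":255,"linear":[0,0,0],"yaw":0}]}}

```text
t: 22.68
position: [0.5335, 0.2027, 0.0293]
tool_rot: [0.052, 0.705, -0.052, 0.706]
force: [-0.4, 0.9, 0.6]
opening: 0.39
```

Emit:
{"api": "jog_arm", "payload": {"targets": [{"grip":255,"linear":[0.7,0,0],"yaw":0},{"grip":255,"linear":[0.7,0,0],"yaw":0},{"grip":100,"linear":[0.7,0,0],"yaw":0},{"grip":70,"linear":[0.7,0,0],"yaw":0},{"grip":30,"linear":[0.7,0,0],"yaw":0},{"grip":0,"linear":[0.7,0,0],"yaw":0},{"grip":0,"linear":[0.7,0,0],"yaw":0},{"grip":0,"linear":[0.7,0,0],"yaw":0}]}}

```text
t: 23.35
position: [0.533, 0.2026, 0.0279]
tool_rot: [0.052, 0.705, -0.052, 0.705]
force: [0.1, 0.2, -0.4]
opening: 0.999
```

Emit:
{"api": "jog_arm", "payload": {"targets": [{"grip":0,"linear":[-10,0,0],"yaw":0},{"grip":0,"linear":[-25,0,0],"yaw":0},{"grip":0,"linear":[-50,0,0],"yaw":0},{"grip":0,"linear":[-75,0,0],"yaw":0},{"grip":0,"linear":[-95,0,0],"yaw":0},{"grip":0,"linear":[-95,0,0],"yaw":0},{"grip":0,"linear":[-95,0,0],"yaw":0},{"grip":0,"linear":[-95,0,0],"yaw":0}]}}

```text
t: 24.02
position: [0.5325, 0.2025, 0.1226]
tool_rot: [0.052, 0.706, -0.052, 0.705]
force: [-0.1, 0.0, -0.7]
opening: 1.002
```

```bash
python3 to.py .6703,-.1904,.125,72 ; python3 -c "
from h import *
p,d=r.grab_frame('scene');cv2.imwrite('pics/s17.png',cv2.resize(p[60:260,200:440],None,fx=3,fy=3))
print((proj('scene',[[.5334,.2019,.054],[.5334,.2019,.0145]])-[200,60])*3)"
```

```text
t 24.02 pos [0.5325 0.2025 0.1226] yang 81.59 tilt 0.05 F [-0.1  0.  -0.7] op 1.002
.6703,-.1904,.125,72 lin [  -2.5 -368.5  193.7] yaw 9.6
[[188.49380914 246.68577014]
 [192.6807427  292.44040936]]
```

View pics/s17.png

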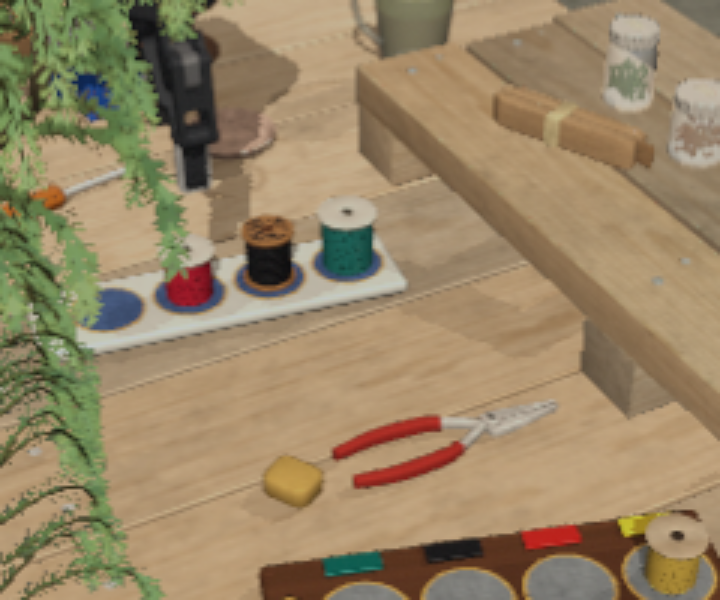

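Red is standing upright, and its position matches the prediction of (188,247). Yellow is the last one.

Emit:
{"api": "jog_arm", "payload": {"targets": [{"grip":0,"linear":[0,-18,9],"yaw":0},{"grip":0,"linear":[0,-50,26],"yaw":0},{"grip":0,"linear":[0,-84,44],"yaw":0},{"grip":0,"linear":[0,-118,62],"yaw":3},{"grip":0,"linear":[0,-152,80],"yaw":5},{"grip":0,"linear":[0,-186,98],"yaw":7},{"grip":0,"linear":[0,-220,116],"yaw":9.6},{"grip":0,"linear":[0,-254,134],"yaw":9.6},{"grip":0,"linear":[0,-288,152],"yaw":9.6},{"grip":0,"linear":[0,-322,170],"yaw":9.6}]}}

```text
t: 24.9
position: [0.6535, -0.1424, 0.121]
tool_rot: [0.111, 0.7, -0.111, 0.697]
force: [1.2, 0.6, 0.0]
opening: 0.999
```

```bash
python3 to.py .6703,-.1904,.125,72
```

```text
t 24.9 pos [ 0.6535 -0.1424  0.121 ] yang 71.97 tilt 0.19 F [1.2 0.6 0. ] op 0.999
.6703,-.1904,.125,72 lin [ -4.1 -40.4  30.8] yaw -0.0
```

Emit:
{"api": "jog_arm", "payload": {"targets": [{"grip":0,"linear":[0,-22,16],"yaw":0},{"grip":0,"linear":[0,-42,31],"yaw":0},{"grip":0,"linear":[0,-42,31],"yaw":0},{"grip":0,"linear":[0,-42,31],"yaw":0},{"grip":0,"linear":[0,-42,31],"yaw":0},{"grip":0,"linear":[0,-42,31],"yaw":0}]}}

```text
t: 25.4
position: [0.67, -0.1889, 0.122]
tool_rot: [0.111, 0.699, -0.11, 0.698]
force: [-0.0, 0.7, 0.7]
opening: 1.001
```

```bash
python3 to.py .6703,-.1904,.025,72
```

```text
t 25.4 pos [ 0.67   -0.1889  0.122 ] yang 72.06 tilt 0.12 F [-0.   0.7  0.7] op 1.001
.6703,-.1904,.025,72 lin [97.  -1.4  1. ] yaw 0.1
```

Emit:
{"api": "jog_arm", "payload": {"targets": [{"grip":0,"linear":[25,-1.5,0.5],"yaw":0},{"grip":0,"linear":[50,-1.5,0.5],"yaw":0},{"grip":0,"linear":[72,-1.5,0.5],"yaw":0},{"grip":0,"linear":[86,-1.5,0.5],"yaw":0},{"grip":0,"linear":[96,-1.5,0.5],"yaw":0},{"grip":0,"linear":[96,-1.5,0.5],"yaw":0},{"grip":0,"linear":[96,-1.5,0.5],"yaw":0},{"grip":0,"linear":[96,-1.5,0.5],"yaw":0}]}}

```text
t: 26.07
position: [0.6718, -0.1922, 0.0287]
tool_rot: [0.11, 0.697, -0.111, 0.699]
force: [0.3, -0.9, -0.2]
opening: 0.998
```

Emit:
{"api": "jog_arm", "payload": {"targets": [{"grip":255,"linear":[0,0,0],"yaw":0},{"grip":255,"linear":[0,0,0],"yaw":0},{"grip":255,"linear":[0,0,0],"yaw":0},{"grip":255,"linear":[0,0,0],"yaw":0},{"grip":255,"linear":[0,0,0],"yaw":0},{"grip":255,"linear":[0,0,0],"yaw":0},{"grip":255,"linear":[0,0,0],"yaw":0},{"grip":255,"linear":[0,0,0],"yaw":0}], "newtons": 25}}

```text
t: 26.73
position: [0.671, -0.1921, 0.0276]
tool_rot: [0.111, 0.698, -0.111, 0.699]
force: [-0.4, -0.1, 2.7]
opening: 0.346
```

```bash
python3 to.py .4738,.211,.029,81.6; python3 -c "
from h import *
p,d=r.grab_frame('scene');cv2.imwrite('pics/s18.png',cv2.resize(p[120:320,240:480],None,fx=3,fy=3))"
```

```text
t 26.73 pos [ 0.671  -0.1921  0.0276] yang 71.99 tilt 0.05 F [-0.4 -0.1  2.7] op 0.346
.4738,.211,.029,81.6 lin [  -1.7  322.4 -312.2] yaw -9.6
```

View pics/s18.png

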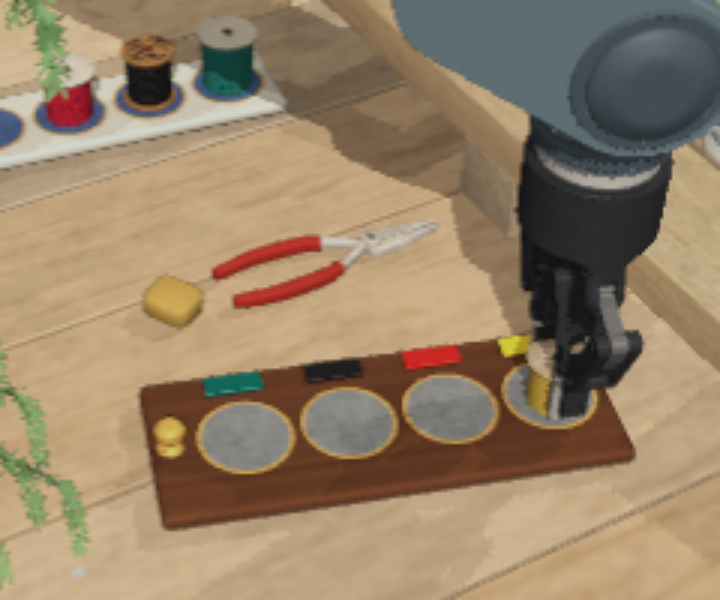

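Emit:
{"api": "jog_arm", "payload": {"targets": [{"grip":255,"linear":[-5,0,0],"yaw":0},{"grip":255,"linear":[-15,0,0],"yaw":0},{"grip":255,"linear":[-30,0,0],"yaw":0},{"grip":255,"linear":[-50,0,0],"yaw":0},{"grip":255,"linear":[-70,0,0],"yaw":0},{"grip":255,"linear":[-90,0,0],"yaw":0},{"grip":255,"linear":[-92,6,-6],"yaw":0},{"grip":255,"linear":[-92,19,-18],"yaw":0},{"grip":255,"linear":[-92,37,-36],"yaw":0},{"grip":255,"linear":[-92,57,-55],"yaw":0}]}}

```text
t: 27.62
position: [0.6351, -0.1201, 0.119]
tool_rot: [0.111, 0.698, -0.111, 0.698]
force: [0.3, 0.5, -0.6]
opening: 0.347
```

Emit:
{"api": "jog_arm", "payload": {"targets": [{"grip":255,"linear":[0,21,-20],"yaw":0},{"grip":255,"linear":[0,42,-40],"yaw":0},{"grip":255,"linear":[0,63,-61],"yaw":0},{"grip":255,"linear":[0,84,-81],"yaw":0},{"grip":255,"linear":[0,105,-102],"yaw":0},{"grip":255,"linear":[0,126,-122],"yaw":0},{"grip":255,"linear":[0,147,-142],"yaw":0},{"grip":255,"linear":[0,168,-163],"yaw":0},{"grip":255,"linear":[0,189,-183],"yaw":0},{"grip":255,"linear":[0,210,-204],"yaw":0}]}}

```text
t: 28.45
position: [0.5054, 0.1435, 0.1188]
tool_rot: [0.111, 0.698, -0.111, 0.698]
force: [0.7, -0.1, 0.1]
opening: 0.35
```

Emit:
{"api": "jog_arm", "payload": {"targets": [{"grip":255,"linear":[0,19,-18],"yaw":-3},{"grip":255,"linear":[0,36,-35],"yaw":-6},{"grip":255,"linear":[0,48,-46],"yaw":-9},{"grip":255,"linear":[0,55.4,-53.2],"yaw":-9.6},{"grip":255,"linear":[0,55.4,-53.2],"yaw":-9.6},{"grip":255,"linear":[0,55.4,-53.2],"yaw":-9.6},{"grip":255,"linear":[0,55.4,-53.2],"yaw":-9.6}]}}

```text
t: 29.03
position: [0.4737, 0.2106, 0.119]
tool_rot: [0.052, 0.705, -0.052, 0.705]
force: [0.2, -0.5, 0.9]
opening: 0.348
```

```bash
python3 to.py .4738,.211,.027,81.6; python3 -c "
from h import *
p,d=r.grab_frame('scene');cv2.imwrite('pics/s19.png',cv2.resize(p[60:260,160:400],None,fx=3,fy=3))"
```

```text
t 29.03 pos [0.4737 0.2106 0.119 ] yang 81.51 tilt 0.02 F [ 0.2 -0.5  0.9] op 0.348
.4738,.211,.027,81.6 lin [92.   0.4 -0. ] yaw -0.1
```

View pics/s19.png

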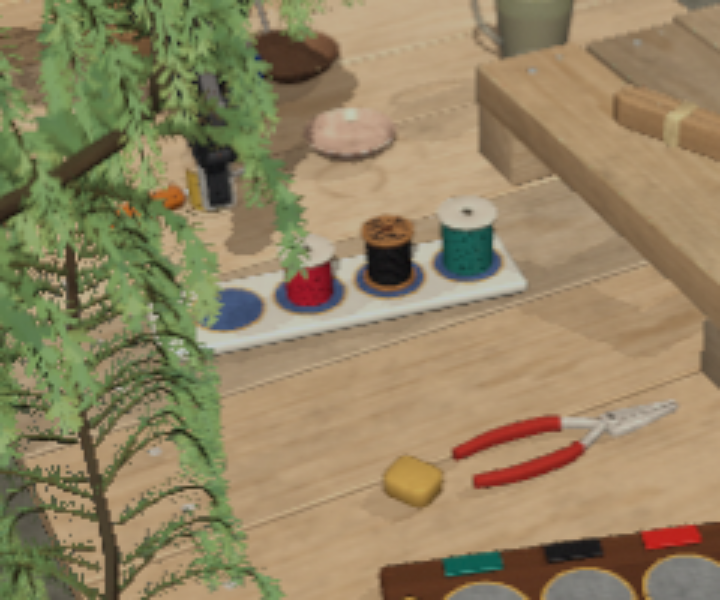

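Yellow is held above the near seat, partly behind foliage at (210,190). Lowering it now.

Emit:
{"api": "jog_arm", "payload": {"targets": [{"grip":255,"linear":[20,0.5,0],"yaw":0},{"grip":255,"linear":[40,0.5,0],"yaw":0},{"grip":255,"linear":[60,0.5,0],"yaw":0},{"grip":255,"linear":[76,0.5,0],"yaw":0},{"grip":255,"linear":[84,0.5,0],"yaw":0},{"grip":255,"linear":[88,0.5,0],"yaw":0},{"grip":255,"linear":[90,0.5,0],"yaw":0},{"grip":255,"linear":[92,0.5,0],"yaw":0},{"grip":255,"linear":[92,0.5,0],"yaw":0},{"grip":255,"linear":[92,0.5,0],"yaw":0}]}}

```text
t: 29.92
position: [0.4742, 0.2118, 0.0278]
tool_rot: [0.052, 0.705, -0.052, 0.706]
force: [-0.3, 0.5, -0.8]
opening: 0.35
```

Emit:
{"api": "jog_arm", "payload": {"targets": [{"grip":255,"linear":[0,0,0],"yaw":0},{"grip":255,"linear":[0,0,0],"yaw":0}]}}

```text
t: 30.08
position: [0.4739, 0.2118, 0.0275]
tool_rot: [0.052, 0.705, -0.052, 0.706]
force: [0.1, -1.1, -0.2]
opening: 0.347
```

Emit:
{"api": "jog_arm", "payload": {"targets": [{"grip":255,"linear":[0.6,0,0],"yaw":0},{"grip":255,"linear":[0.6,0,0],"yaw":0},{"grip":100,"linear":[0.6,0,0],"yaw":0},{"grip":70,"linear":[0.6,0,0],"yaw":0},{"grip":30,"linear":[0.6,0,0],"yaw":0},{"grip":0,"linear":[0.6,0,0],"yaw":0},{"grip":0,"linear":[0.6,0,0],"yaw":0},{"grip":0,"linear":[0.6,0,0],"yaw":0}]}}

```text
t: 30.75
position: [0.4735, 0.2117, 0.0263]
tool_rot: [0.052, 0.705, -0.052, 0.705]
force: [-0.1, 0.4, -0.3]
opening: 1.002
```

Emit:
{"api": "jog_arm", "payload": {"targets": [{"grip":0,"linear":[-10,0,0],"yaw":0},{"grip":0,"linear":[-25,0,0],"yaw":0},{"grip":0,"linear":[-50,0,0],"yaw":0},{"grip":0,"linear":[-75,0,0],"yaw":0},{"grip":0,"linear":[-110,0,0],"yaw":0},{"grip":0,"linear":[-150,0,0],"yaw":0},{"grip":0,"linear":[-170,0,0],"yaw":0},{"grip":0,"linear":[-170,0,0],"yaw":0}]}}

```text
t: 31.42
position: [0.4769, 0.2125, 0.2035]
tool_rot: [0.053, 0.701, -0.051, 0.709]
force: [0.4, -0.4, -0.0]
opening: 1.0
```

Emit:
{"api": "jog_arm", "payload": {"targets": [{"grip":0,"linear":[0,30,0],"yaw":0},{"grip":0,"linear":[0,60,0],"yaw":0},{"grip":0,"linear":[0,95,0],"yaw":0},{"grip":0,"linear":[0,130,0],"yaw":0},{"grip":0,"linear":[0,165,0],"yaw":0},{"grip":0,"linear":[0,200,0],"yaw":0},{"grip":0,"linear":[0,230,0],"yaw":0},{"grip":0,"linear":[0,250,0],"yaw":0},{"grip":0,"linear":[0,250,0],"yaw":0},{"grip":0,"linear":[0,250,0],"yaw":0}]}}

```text
t: 32.25
position: [0.5095, 0.4594, 0.1955]
tool_rot: [0.051, 0.706, -0.052, 0.705]
force: [0.7, 0.6, 0.0]
opening: 0.997
```

```bash
python3 to.py; python3 - <<'E'
from h import *
p,d=r.grab_frame('top');cv2.imwrite('pics/t20.png',cv2.resize(p[110:290,160:440],None,fx=2.8,fy=2.8,interpolation=cv2.INTER_CUBIC))
C=cloud('top',d);Z=C[...,2]
o=np.array([.5629,.1978]);th=np.radians(-8.43);ax=np.array([np.cos(th),np.sin(th)]);ay=np.array([-ax[1],ax[0]])
for n,s,h in(('yellow',-90,36),('red',-30,40),('black',30,42),('teal',90,46)):
    c=o+ax*s/1000; k=(np.hypot(C[...,0]-c[0],C[...,1]-c[1])<.032)&(abs(Z-.014-h/1000)<.006)
    vv,uu=np.nonzero(k);(cx,cy),rd=cv2.minEnclosingCircle(np.stack([uu,vv],1).astype(np.float32))
    w=on_plane('top',(cx,cy),.014+h/1000)[:2]-o; q=C[k]
    print(n,k.sum(),'x',(w@ax*1000).round(1),'y',(w@ay*1000).round(1),'mean',((q[:,:2].mean(0)-o)@np.stack([ax,ay],1)*1000).round(1),'top z',np.median(q[:,2]).round(4),rd)
    print([ (np.round(x['at'],1),round(x['conf'],2)) for x in r.mark_of('top',n+'_spool')[:2]], proj('top',[*(o+ax*s/1000),.014]).round(1))
p,d=r.grab_frame('scene');cv2.imwrite('pics/s20.png',cv2.resize(p[60:260,160:400],None,fx=3,fy=3))
E
```

```text
t 32.25 pos [0.5095 0.4594 0.1955] yang 81.67 tilt 0.1 F [0.7 0.6 0. ] op 0.997
yellow 248 x -90.8 y 0.6 mean [-90.9   1.1] top z 0.0477 8.964327812194824
[(array([220.4, 243.1]), 0.53)] [[222.5 241.5]]
red 322 x -30.6 y -0.7 mean [-30.5  -0.2] top z 0.0513 10.346258163452148
[(array([224.8, 213.8]), 0.59)] [[227.1 213. ]]
black 304 x 29.6 y 0.5 mean [29.6  0.4] top z 0.0554 9.984806060791016
[(array([230.8, 181.6]), 0.78)] [[231.7 184.6]]
teal 382 x 89.9 y 0.2 mean [89.7  0.5] top z 0.0574 11.351236343383789
[(array([235.9, 156.8]), 0.74)] [[236.2 156.5]]
```

View pics/t20.png

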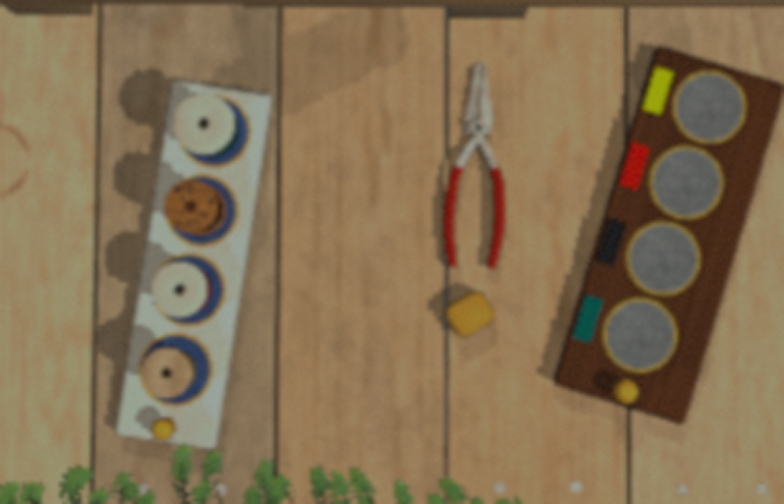

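View pics/s20.png

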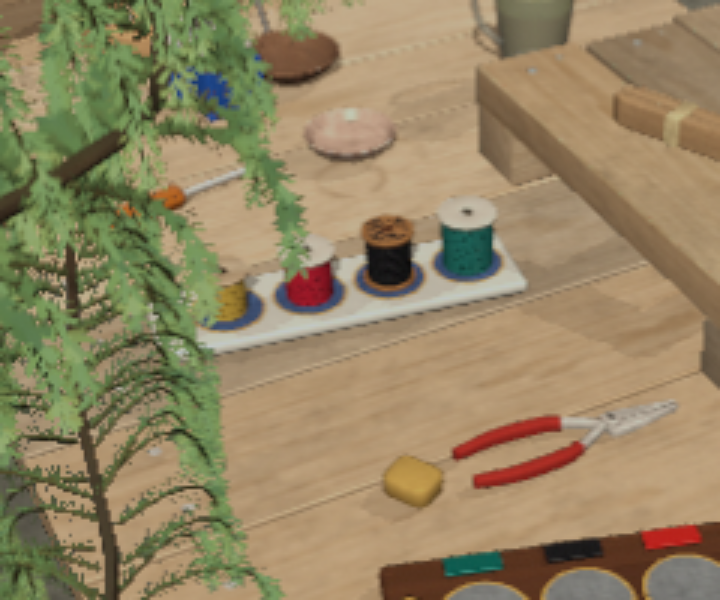

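All four spools stand upright within about 1 mm of their seat centres. From the white knob outward they are yellow, red, black, teal, which is the reverse of the chips. I'll let the arm settle, then hand in.

Emit:
{"api": "jog_arm", "payload": {"targets": [{"grip":0,"linear":[0,0,0],"yaw":0},{"grip":0,"linear":[0,0,0],"yaw":0},{"grip":0,"linear":[0,0,0],"yaw":0}]}}

```text
t: 32.8
position: [0.5101, 0.4587, 0.1965]
tool_rot: [0.052, 0.705, -0.052, 0.705]
force: [0.0, 0.1, -0.2]
opening: 1.003
```

```bash
python3 -c "
from plant import r
print(r.state()['t'],r.close_job())"
```

```text
the job is handed in; nothing more can be done
32.8 None
```

I moved all four spools to the white rack in reverse order, starting with teal and ending with yellow. I handed the job in at 32.8 s, with the gripper clear of everything. No verdict was reported.

**Final positions:** the last top-camera check had every spool upright within about 1 mm of its seat centre. From the white knob outward:

| Spool | x measured (mm) | Seat x (mm) |
|---|---|---|
| yellow | -90.8 | -90 |
| red | -30.6 | -30 |
| black | 29.6 | 30 |
| teal | 89.9 | 90 |

Across the rack, all four were within 0.7 mm of centre by the same measure. The scene view also shows them standing, with yellow and red partly hidden by foliage.

**Things that failed or disagreed:**
- **Refused move:** one move call was rejected because I left out the yaw. The arm did not move.
- **Missing detections:** the networks found no red chip and no origin for the dark rack. I placed those from the pictures and the depth data instead.
- **Network marks:** their final spool marks were up to about 3 pixels off my own measurements.
- **Plant branches:** the arm had to pass through foliage on every trip to the dark rack, and I saw no contact force from it.

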